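Stand the fallen jar in the toggle clamp and throw the lever with the bar

TASK

The cap of the fallen jar has just been glued and must be held down while it sets: stand the jar upright, cap up, in the middle of the round rubber seat of the toggle clamp and let go of it. Then pick up the metal bar and use it to push the clamp's lever over past its dead point, so that the clamp arm stays down on the cap; keep the gripper itself off the lever and the arm. Finally lay the bar down flat on the worktop, clear of the clamp, and leave the paint tin and the empty clay pot near the work where they stand.

Things in the scene. Friction and masses are not known exactly. Their poses are not given: they have to be found in the camera images.
- jar: The fallen jar: a round spice jar with screw cap, 46 mm in diameter (cap 45 mm), 106 mm tall, 0.11 kg, lying on its side at the start. Origin: centre of its underside; its z axis points from the underside to the cap (level at the start, so the origin is then 23 mm above the worktop).
- clamp: The toggle clamp's fixed base: dark steel plate, 80 mm (x) by 210 mm (y, -150 to +60 mm), 10 mm thick, with a wooden riser (34 x 50 mm, at y = +12 mm; steel cheeks up to z = 153 mm). Origin on the worktop. The seat is on its -y side, the open lever leans out to +y; lever and arm swing in its y-z plane at x = 0. Its x axis points roughly away from the robot.
- seat (a point): Centre of the top of the round rubber seat on the base plate, where the jar is to stand: a flat disc 60 mm in diameter, its top 14 mm above the worktop, 100 mm to the -y side of the clamp's origin. The open arm stands upright beside the riser and leaves the space above the seat free.
- lever (a joint): Lever angle about its pivot (parallel to the clamp's x). 0 = open (start): it leans 1.05 rad from vertical to +y; grows as it swings up and over towards -y (lean = 1.05 - angle); stop at 1.15. Dead point about 0.7: before it a spring (0.4 N m at most) throws it back open, past it the spring pulls it shut. With the jar in place it rests at about 1.14, arm on cap.
- lever_pivot (a point): The lever's pivot: 22 mm to the +y side of the clamp's origin, 140 mm above the worktop.
- handle_tip (a point): Outer end of the lever, 134 mm from the pivot.
- handle: The lever: a straight round rod from the pivot, steel 12 mm thick for the first 50 mm, then a black grip 18 mm thick. To be pushed with the bar, not with the gripper. Its origin is at the pivot and its axes turn with the lever.
- clamp_arm: The clamp's arm: steel rod 12 mm thick, 92 mm long, with a round rubber foot (20 mm) at its end; stands upright when open (to z = 226 mm), comes down as the lever goes over, and lies level when shut, foot on the jar's cap. Gripper must not touch it. Origin at its own pivot, y = -8 mm, z = 134 mm in the clamp's frame; axes turn with it.
- bar: The bar: a straight square aluminium bar, 200 mm long, 20 x 20 mm, 0.2 kg, lying flat, with five dark rubber bands round its rear half. Origin: centre of its underside; x axis along its length, from the banded end (-100 mm) to the plain end (+100 mm).
- paint_tin: Bystander: a round paint tin, 77 mm in diameter, 76 mm tall, standing to the right of the work. Origin: centre of its underside.
- clay_pot: Bystander: an empty terracotta pot, 70 mm wide, 76 mm tall, standing to the left behind the work. Origin: centre of its underside.

How it is judged:
By the outcome, as a careful person would: the job done as asked, in the order asked, and still so for the second after the job is handed in, with the robot touching nothing.
It also fails if it takes over 66 s, if anything falls off the work surface, if the arm or the gripper's body presses on something with over 40 N, if the wrist force passes 120 N, or if a joint passes its speed limit or range.

ROBOT

A 6-joint arm with a two-finger parallel gripper is mounted at the origin on a cart in front of the work surface, level with it; the furniture and walls round the work are solid. World frame = base frame: x ahead of the robot, y to its left, z up, the work surface at z = 0. Lengths are in m, angles in rad, forces in N, time in s.
With the tool pointing down it reaches from about 0.375 to 0.9 m from the base axis. Payload 3.1 kg.
Tool frame: the origin (TCP) lies between the finger pads; the fingertips stand manip.finger_overhang ahead of it and the grasp point (between the pads) lies 5 mm behind it (manip.finger_overhang is the distance from the TCP to the fingertips, in m); z points along the fingers, y is the line along which they close (so a half turn about z gives the same grasp; the last joint's range is limited). The gripper opens to 85 mm and grips with 20 to 120 N. Pads are 22 mm wide; open, the fingers measure 114 mm over their backs; the gripper's body (76 mm by 85 mm) begins 54 mm behind the grasp point. The pads swing forward as they close: fully open they stand 13 mm farther back than shut.
Start: joints at [-1.331, 0.527, 1.433, -0, 1.181, -0.178], TCP at [0.254, -0.571, 0.245] pointing down, gripper open.
Joint ranges: [-3.08, 3.08], [-0.75, 2.2], [0.22, 2.44], [-1.43, 4.57], [0, 2.65], [-2.85, 2.85]. Speed limits (rad/s): [2.79, 2.79, 3.14, 3.14, 3.14, 3.14].

INTERFACE

Orientations are given as a unit quaternion [x, y, z, w].
In Python, from station import manip gives the robot as it stands.
- The arm moves only by the tool drive_tool, never from a script. Its argument "plan" is a list of rows, each a list of 7 numbers: the shift along the tool's x, y, z in m, then the turn, a rotation vector about the tool's x, y, z in degrees, then the opening, from -1 (shut) to 1 (fully open). In form: [[x, y, z, wx, wy, wz, gripper], ...]. A call has 1 to 10 rows; each row shifts and turns the commanded pose from where the row before left it, along the tool's axes as they then stand; what a row does not reach is not made up. A row lasts 1/10 s, in which the tool goes at most 50 mm and 8.59 degrees, less where a joint would pass 70% of its speed; a pose out of reach is approached as far as the arm can. A call is refused whole if a number of a shift passes 0.05 or a number of a turn 8.59, either way. A call with a gripper value outside its range is refused whole. The fingers move at their own pace and stop on an object; "newtons" is the grip in N (left out, the last holds). Time passes only in rows, so rows that do not move let the fingers close. It gives the time, the measured TCP pose, the force, the opening and the grip force at its end, in the units of the state.
- manip.sense(): the state, without advancing time (a new reading comes with each control period).
- manip.snapshot(name): name is "side" or "top"; returns a dict with "image" (384x512x3 uint8, red, green, blue), "z_map" (384x512 float32, m along the optical axis (not along the pixel's ray), 0 where there is no reading), "fov_y" (degrees; the focal length in pixels is half the picture's height over the tangent of half this angle, whatever the lens; pixels are square), "cx", "cy" (the principal point, pixels), "extrinsics" (4x4, takes a point from camera to world coordinates). Camera axes: x right, y up, looking along -z (the intrinsics and any distortion apply to the point x, -y, -z); pixel columns grow to the right and rows downward; lengths in m; the calibration is good to about 2 mm. A picture is of the moment at which its call begins.
- manip.sign_off(): hands the job in; it is judged then, once.
The state is a dict: "t": time; "q": joint angles; "qd": joint speeds; "tau": joint torques, N m; "tcp_pos": TCP position; "tool_rot": TCP orientation; "force": force on the tool from outside, world axes, zero at the start; "ft_torque": the same for the moment, N m; "finger_gap": opening from 0.0 (shut) to 1.0 (fully open); "gripper_force": force on a finger pad.
Only numpy, scipy, OpenCV 4.12 (cv2) and the standard library are available. Lean on these libraries where they do the work, as an engineer would, in place of code of your own. Each camera call takes 0.05 s, during which the arm holds its last target. There are 200 camera calls.

## Working session

There is one attempt and no reset: what is moved stays moved. The work goes in short steps, Python scripts to look and compute and a tool call to move; the robot and the scene stay as the last step left them, time stands still between calls to the robot, and variables do not carry over. Pictures are saved under pics/ and viewed, at most 10 in all, crops included, and the job is handed in when it is done.

Besides the shell and the picture viewer there is one more tool, called after "Emit:" by a JSON object that holds its "fn" and its "kwargs". drive_tool: Moves the arm, as the interface text tells. Its arguments: {"type":"object","properties":{"plan":{"type":"array"},"newtons":{"type":"number"}},"required":["plan"]}

```bash
ls; mkdir -p pics
cat > h.py <<'E'
import numpy as np, cv2
from station import manip
def snap(n,save=None):
    s=manip.snapshot(n)
    if save: cv2.imwrite(save,cv2.cvtColor(s["image"],cv2.COLOR_RGB2BGR))
    return s
def cloud(s):
    z=s["z_map"]; h,w=z.shape; f=h/2/np.tan(np.radians(s["fov_y"])/2)
    v,u=np.mgrid[:h,:w]
    P=np.stack([(u-s["cx"])/f*z,-(v-s["cy"])/f*z,-z],-1)
    E=np.array(s["extrinsics"]); W=P@E[:3,:3].T+E[:3,3]; W[z==0]=np.nan
    return W
E
python3 - <<'E'
from h import *
for n in("top","side"):
    s=snap(n,f"pics/{n}0.png"); print({k:(v if k not in("image","z_map") else v.shape) for k,v in s.items()}); np.savez(f"{n}0.npz",W=cloud(s),I=s["image"])
print(manip.sense(),manip.finger_overhang)
E
```

```text
pics
{'image': (384, 512, 3), 'z_map': (384, 512), 'fov_y': 49.19463591298279, 'cx': 253.48406672403374, 'cy': 191.49675336645979, 'extrinsics': array([[ 0.00337894,  0.99209254, -0.12546301,  0.45605913],
       [-0.99998749,  0.00288939, -0.00408377, -0.00329666],
       [-0.00368896,  0.12547523,  0.99208989,  1.3969747 ],
       [ 0.        ,  0.        ,  0.        ,  1.        ]])}
{'image': (384, 512, 3), 'z_map': (384, 512), 'fov_y': 56.03580648620998, 'cx': 254.68544257111012, 'cy': 191.88979630782154, 'extrinsics': array([[ 0.69818606, -0.59518811,  0.39785341,  1.0272799 ],
       [ 0.71577851,  0.59124087, -0.37161185, -0.378225  ],
       [-0.01404825,  0.54422913,  0.83881899,  1.01232698],
       [ 0.        ,  0.        ,  0.        ,  1.        ]])}
{'t': 0.1, 'q': array([-1.33148260e+00,  5.28400399e-01,  1.43377168e+00, -5.66370582e-06,
        1.18137826e+00, -1.78493290e-01]), 'qd': array([-1.95927132e-04, -2.91020118e-03, -3.36358768e-03, -6.37033336e-05,
       -7.11523118e-04,  1.93727067e-03]), 'tau': array([ 4.13123803e-05, -4.43304133e+01, -1.78586251e+01, -2.84118660e-04,
        3.86785759e-03, -1.05064416e-06]), 'tcp_pos': array([ 0.25348079, -0.57062348,  0.24441552]), 'tool_rot': array([ 9.78258209e-01,  2.07388326e-01, -3.23797627e-05, -9.78309307e-04]), 'force': array([ 0.04701645, -0.01643501,  0.3559589 ]), 'ft_torque': array([0.00720916, 0.07070635, 0.03685812]), 'gripper_force': 0.0, 'finger_gap': 0.9957789237032922} 0.014
```

View pics/top0.png

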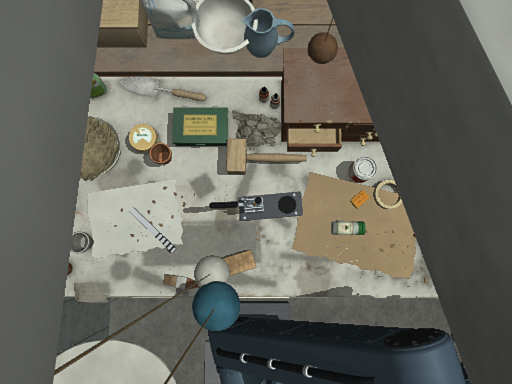

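View pics/side0.png

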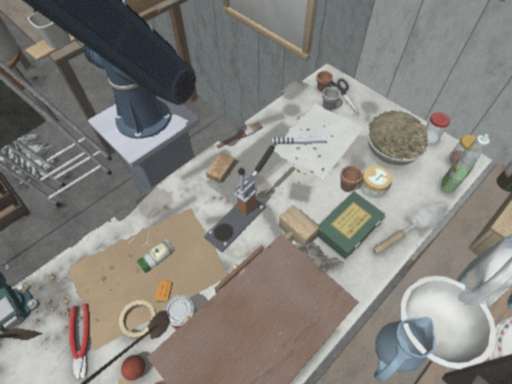

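The top view shows the jar at (348,228) with its green cap to the right. The clamp is at (268,205), with the seat at (286,204) and the lever pointing left to (190,208). The bar is at (152,229) with its bands at lower right, the tin at (364,168) and the pot at (160,154). Hanging balls show near (212,270) and (216,305).

```bash
python3 - <<'E'
from h import *
d=np.load("top0.npz");W=d["W"];I=d["I"];H=cv2.cvtColor(I,cv2.COLOR_RGB2HSV)
def fit(name,b,zl,zh,m=None):
    u0,u1,v0,v1=b; w=W[v0:v1,u0:u1]; k=(w[...,2]>zl)&(w[...,2]<zh)
    p=w[k]; c,(L,S),a=cv2.minAreaRect(p[:,:2].astype(np.float32))
    print(name,len(p),"c",np.round(c,4),"LS",np.round((L,S),4),"ang",round(a,2),"z pct",np.round(np.percentile(p[:,2],[5,50,95]),4),"mean",p.mean(0).round(4))
    e=np.linalg.eigh(np.cov(p[:,:2].T))[1][:,1];print("   axis",e.round(4),np.degrees(np.arctan2(e[1],e[0])).round(2))
fit("jar",(325,375,213,243),.012,.08)
fit("bar",(120,182,203,256),.010,.04)
fit("tin",(345,385,150,185),.05,.1)
fit("pot",(145,175,140,168),.05,.1)
fit("base",(238,304,188,224),.005,.02)
fit("lever",(180,238,195,215),.15,.25)
fit("clamparm",(236,270,190,215),.1,.26)
for q in [(212,270),(216,305),(170,282),(240,262),(196,187)]: print(q,W[q[1],q[0]].round(3))
print("table",np.nanmedian(W[230:240,290:320,2]), np.nanmedian(W[185:190,100:130,2]))
# seat: dark circle
w=W[190:222,270:304]; g=cv2.cvtColor(I,cv2.COLOR_RGB2GRAY)[190:222,270:304]
print("graymap");print(g[::2,::2])
k=(g<40)&(w[...,2]<.03); p=w[k]; print("seat",cv2.minEnclosingCircle(p[:,:2].astype(np.float32)),p.mean(0))
# jar profile cap colour
h=H[213:243,325:375]; k=(h[...,0]>35)&(h[...,0]<85)&(h[...,1]>80)&(W[213:243,325:375,2]>.012); print("green",k.sum(),W[213:243,325:375][k].mean(0))
E
python3 - <<'E'
import cv2
a=cv2.imread('pics/top0.png')
cv2.imwrite('pics/crop1.png',cv2.resize(a[180:270,180:380],None,fx=4,fy=4,interpolation=cv2.INTER_CUBIC))
E
```

```text
jar 480 c [ 0.5119 -0.3096] LS [0.1169 0.0475] ang 87.44 z pct [0.0263 0.0413 0.0485] mean [ 0.5118 -0.3025  0.0399]
   axis [0.0139 0.9999] 89.2
bar 388 c [0.5189 0.3177] LS [0.1973 0.0775] ang 42.89 z pct [0.0146 0.0195 0.0244] mean [0.5038 0.3337 0.0195]
   axis [0.6828 0.7306] 46.93
tin 495 c [ 0.7017 -0.3525] LS [0.076  0.0757] ang 0.01 z pct [0.0629 0.0722 0.0784] mean [ 0.7006 -0.3511  0.0715]
   axis [-0.6711  0.7414] 132.15
pot 248 c [0.7557 0.311 ] LS [0.0967 0.0807] ang 89.97 z pct [0.0508 0.0634 0.0772] mean [0.7607 0.3155 0.0638]
   axis [0.5694 0.822 ] 55.29
base 1179 c [ 0.5854 -0.0529] LS [0.117  0.2135] ang 0.18 z pct [0.0059 0.0106 0.0166] mean [ 0.5822 -0.0698  0.0108]
   axis [-0.1537  0.9881] 98.84
lever 173 c [0.5693 0.0893] LS [0.0179 0.0793] ang 2.94 z pct [0.17   0.1934 0.2101] mean [0.5702 0.0893 0.1915]
   axis [-0.0785  0.9969] 94.5
clamparm 316 c [0.5778 0.0137] LS [0.044  0.0812] ang 5.39 z pct [0.1098 0.1468 0.2336] mean [0.5751 0.0077 0.1501]
   axis [0.0131 0.9999] 89.25
(212, 270) [0.415 0.066 0.711]
(216, 305) [0.393 0.037 0.946]
(170, 282) [0.334 0
[... 727 characters left out ...]
2  31  31  33  32  35  31  30  75  84  83 126]
 [ 82  84  85  83  50  33  32  33  32  30  34  30  25  90  87  86 102]
 [ 83  82  83  82  85  43  31  30  35  33  31  29  71  86  87  85  90]
 [ 84  82  81  84  83  86  65  37  28  29  42  84  94 197  81  89  89]
 [ 82  82  84  82  85  87  86  90  89  87  89  88  87 138  83  84  95]
 [ 79  82  81  82  82  82  80  83  78  74  74  95 113 151 142 137 138]
 [ 94 107 125 126 123 123 131 152 163 165 165 174 165 165 133 136 138]
 [171 159 142 126 122 119 118 122 133 157 160 171 175 183 134 136 137]]
seat ((0.588954746723175, -0.10738007724285126), 0.028771115466952324) [ 0.58912857 -0.10739289  0.01387152]
green 83 [ 0.50997603 -0.34312538  0.04124368]
```

View pics/crop1.png

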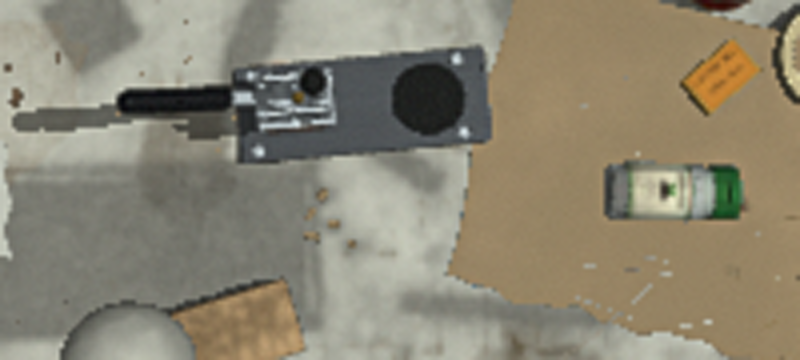

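The crop shows the clamp plate turned about 5° with its seat at crop (428,98). The jar spans crop (606–742, 190), with its cap to the right (−y). I'll refine the fits with both views.

Run:
```python
from h import *
def comp(W,c,r,zl,zh):
    k=((W[...,2]>zl)&(W[...,2]<zh)&(np.hypot(W[...,0]-c[0],W[...,1]-c[1])<r)).astype(np.uint8)
    n,l,s,_=cv2.connectedComponentsWithStats(k); i=1+np.argmax(s[1:,4]); return l==i
for n in("top","side"):
    d=np.load(n+"0.npz");W=d["W"];I=d["I"];H=cv2.cvtColor(I,cv2.COLOR_RGB2HSV);g=cv2.cvtColor(I,cv2.COLOR_RGB2GRAY)
    print(n)
    for nm,c,r,zl,zh in(("jar",(.512,-.305),.09,.03,.06),("bar",(.51,.325),.14,.012,.03)):
        m=comp(W,c,r,zl,zh);p=W[m]
        v=cv2.fitLine(p[:,:2].astype(np.float32),cv2.DIST_HUBER,0,.01,.01).ravel();e=v[:2];o=v[2:]
        t=(p[:,:2]-o)@e;s=(p[:,:2]-o)@[-e[1],e[0]]
        q=np.percentile(t,[0,2,98,100]);w=np.percentile(s,[0,3,97,100]);mid=o+e*(t.min()+t.max())/2
        print(nm,len(p),"dir",np.degrees(np.arctan2(e[1],e[0])).round(2),"t",q.round(4),"s",w.round(4),"mid",mid.round(4),"zmax",np.percentile(p[:,2],97).round(4))
        if nm=="bar":
            k=g[m]<90; print("  dark t",np.percentile(t[k],[2,50,98]).round(3))
    m=(g<42)&(np.hypot(W[...,0]-.589,W[...,1]+.107)<.045)&(W[...,2]<.03)
    p=W[m]; print("seat",cv2.minEnclosingCircle(p[:,:2].astype(np.float32)),p.mean(0).round(4))
    m=(W[...,2]>.165)&(W[...,2]<.22)&(np.hypot(W[...,0]-.57,W[...,1]-.09)<.07)&(W[...,1]>.03)
    p=W[m]; print("lever",len(p),p.mean(0).round(4),"ymax",p[:,1].max())
    for a in (.03,.05,.07,.09,.11,.13):
        k=abs(p[:,1]-a)<.01
        if k.sum()>3: print("  ",a,p[k].mean(0).round(4), p[k].max(0).round(4),p[k].min(0).round(4))
```

```text
top
jar 434 dir 88.76 t [-0.0542 -0.0512  0.0498  0.0516] s [-0.022  -0.0206  0.02    0.0214] mid [ 0.5116 -0.3043] zmax 0.0492
bar 381 dir 47.04 t [-0.0986 -0.0951  0.0958  0.0993] s [-0.0099 -0.0095  0.0096  0.0109] mid [0.5039 0.3342] zmax 0.0249
  dark t [-0.09  -0.057 -0.024]
seat ((0.5888755917549133, -0.10695209354162216), 0.0289726834744215) [ 0.5892 -0.1073  0.0139]
lever 174 [0.5703 0.089  0.1914] ymax 0.12881935792497584
   0.05 [0.5733 0.0539 0.1718] [0.5802 0.059  0.1796] [0.5653 0.0444 0.1651]
   0.07 [0.5715 0.07   0.1807] [0.5796 0.0787 0.1918] [0.5642 0.0615 0.1683]
   0.09 [0.5703 0.0894 0.1929] [0.578  0.0979 0.2015] [0.5629 0.0809 0.1828]
   0.11 [0.5688 0.1103 0.2034] [0.5776 0.1199 0.2128] [0.5591 0.1    0.1918]
   0.13 [0.5668 0.1243 0.2073] [0.5761 0.1288 0.2118] [0.5593 0.1201 0.1992]
side
jar 509 dir -89.63 t [-0.0486 -0.0463  0.0543  0.0567] s [-0.0281 -0.0234  0.0154  0.0184] mid [ 0.5185 -0.3036] zmax 0.049
bar 303 dir 46.89 t [-0.098  -0.0943  0.0945  0.0989] s [-0.0107 -0.0091  0.0122  0.016 ] mid [0.5062 0.3349] zmax 0.0247
  dark t [-0.04 -0.04 -0.04]
seat ((0.0, 0.0), 0.0) [nan nan nan]
lever 186 [0.5729 0.087  0.1899] ymax 0.12968494477912712
   0.05 [0.5751 0.0535 0.1709] [0.582  0.0599 0.1785] [0.5673 0.0412 0.1651]
   0.07 [0.5746 0.07   0.1803] [0.5822 0.0797 0.1911] [0.5634 0.0603 0.1686]
   0.09 [0.5726 0.09   0.1917] [0.581  0.0999 0.2027] [0.5609 0.0801 0.1779]
   0.11 [0.5711 0.1102 0.2036] [0.5782 0.1199 0.2118] [0.5618 0.101  0.1903]
   0.13 [0.5705 0.1242 0.2084] [0.5758 0.1297 0.2127] [0.5616 0.1202 0.2042]<stdin>:17: RuntimeWarning: Mean of empty slice.
  ret = um.true_divide(
```

```bash
cat >> h.py <<'E'
from scipy.spatial.transform import Rotation as Rn
def pose():
    s=manip.sense(); return Rn.from_quat(s["tool_rot"]),np.array(s["tcp_pos"]),s
def mk(a,y):  # tool z dir, approx tool y
    a=np.array(a,float);a/=np.linalg.norm(a);y=np.array(y,float);y-=a*(y@a);y/=np.linalg.norm(y)
    return Rn.from_matrix(np.c_[np.cross(y,a),y,a])
def plan(R0,p0,R1,p1,n):
    p0=np.array(p0);p1=np.array(p1)
    w=(R0.inv()*R1).as_rotvec()/n; R=R0;p=p0.copy()
    for i in range(n):
        d=R.inv().apply(p0+(p1-p0)*(i+1)/n-p).round(3); wd=np.degrees(w).round(1)
        print("[%g,%g,%g, %g,%g,%g]"%(*d,*wd)); p=p+R.apply(d); R=R*Rn.from_rotvec(np.radians(wd))
    print("end",p.round(4),"err deg",np.degrees((R.inv()*R1).magnitude()).round(2)); return R,p
YJ=[1,-.0175,0]; AJ=[.011,.643,-.766]
GJ=np.array([.511,-.309,.025])
E
python3 - <<'E'
from h import *
R,p,s=pose(); R1=mk(AJ,YJ); a=R1.as_matrix()[:,2]
pre=GJ+.005*a-.11*a
R,p=plan(R,p,R1,pre,14)
plan(R,p,R1,GJ+.005*a,5)
E
```

```text
[0.022,-0.005,0.01, 1.6,2.5,-4.5]
[0.023,-0.003,0.011, 1.6,2.5,-4.5]
[0.022,-0.002,0.012, 1.6,2.5,-4.5]
[0.021,0.001,0.013, 1.6,2.5,-4.5]
[0.02,0.003,0.014, 1.6,2.5,-4.5]
[0.02,0.005,0.015, 1.6,2.5,-4.5]
[0.019,0.007,0.015, 1.6,2.5,-4.5]
[0.017,0.009,0.016, 1.6,2.5,-4.5]
[0.016,0.01,0.016, 1.6,2.5,-4.5]
[0.014,0.012,0.017, 1.6,2.5,-4.5]
[0.012,0.014,0.017, 1.6,2.5,-4.5]
[0.011,0.015,0.017, 1.6,2.5,-4.5]
[0.009,0.016,0.017, 1.6,2.5,-4.5]
[0.006,0.017,0.016, 1.6,2.5,-4.5]
end [ 0.5094 -0.377   0.1056] err deg 0.81
[0,0,0.022, -0.1,0.1,0.1]
[0,0,0.022, -0.1,0.1,0.1]
[0.001,0,0.022, -0.1,0.1,0.1]
[-0,0.001,0.022, -0.1,0.1,0.1]
[-0,-0,0.022, -0.1,0.1,0.1]
end [ 0.5115 -0.306   0.0216] err deg 0.23
```

Emit:
{"fn": "drive_tool", "kwargs": {"plan": [[0.022,-0.005,0.01,1.6,2.5,-4.5,1],[0.023,-0.003,0.011,1.6,2.5,-4.5,1],[0.022,-0.002,0.012,1.6,2.5,-4.5,1],[0.021,0.001,0.013,1.6,2.5,-4.5,1],[0.02,0.003,0.014,1.6,2.5,-4.5,1],[0.02,0.005,0.015,1.6,2.5,-4.5,1],[0.019,0.007,0.015,1.6,2.5,-4.5,1],[0.017,0.009,0.016,1.6,2.5,-4.5,1],[0.016,0.01,0.016,1.6,2.5,-4.5,1],[0.014,0.012,0.017,1.6,2.5,-4.5,1]]}}

```text
t: 1.1
tcp_pos: [0.437, -0.4319, 0.1448]
tool_rot: [0.792, 0.556, 0.178, -0.176]
force: [0.1, -0.3, 0.2]
finger_gap: 0.998
gripper_force: 0.0
```

Emit:
{"fn": "drive_tool", "kwargs": {"plan": [[0.012,0.014,0.017,1.6,2.5,-4.5,1],[0.011,0.015,0.017,1.6,2.5,-4.5,1],[0.009,0.016,0.017,1.6,2.5,-4.5,1],[0.006,0.017,0.016,1.6,2.5,-4.5,1],[0,0,0,0,0,0,1],[0,0,0,0,0,0,1]]}}

```text
t: 1.7
tcp_pos: [0.5094, -0.3773, 0.1052]
tool_rot: [0.668, 0.664, 0.24, -0.238]
force: [0.1, -0.2, -0.3]
finger_gap: 1.001
gripper_force: 0.0
```

Run:
```python
from h import *
R,p,s=pose(); R1=mk(AJ,YJ); a=R1.as_matrix()[:,2]
print(p,s["q"].round(3),s["t"],R.as_matrix().round(3))
plan(R,p,R1,GJ+.005*a,6)
```

```text
[ 0.50935359 -0.37728461  0.10522921] [-0.979  0.93   1.191  0.367  1.614 -1.07 ] 1.7 [[ 0.005  1.     0.005]
 [ 0.772 -0.007  0.635]
 [ 0.635  0.001 -0.772]]
[0,0,0.018, -0.1,0.1,0.1]
[0.001,0,0.019, -0.1,0.1,0.1]
[-0,0,0.018, -0.1,0.1,0.1]
[0,0.001,0.019, -0.1,0.1,0.1]
[0,-0,0.018, -0.1,0.1,0.1]
[0,-0,0.018, -0.1,0.1,0.1]
end [ 0.5114 -0.3063  0.0212] err deg 0.26
```

Emit:
{"fn": "drive_tool", "kwargs": {"plan": [[0,0,0.018,0,0,0,1],[0.001,0,0.019,0,0,0,1],[0,0,0.018,0,0,0,1],[0,0.002,0.019,-0.5,0.5,0.5,1],[0,0,0.018,0,0,0,1],[0,0,0.017,0,0,0,1],[0,0,0,0,0,0,1]]}}

```text
t: 2.4
tcp_pos: [0.5109, -0.3064, 0.0224]
tool_rot: [0.671, 0.658, 0.245, -0.239]
force: [-0.1, 0.1, 0.3]
finger_gap: 0.999
gripper_force: 0.0
```

Emit:
{"fn": "drive_tool", "kwargs": {"plan": [[0,0,0,0,0,0,-1],[0,0,0,0,0,0,-1],[0,0,0,0,0,0,-1],[0,0,0,0,0,0,-1],[0,0,0,0,0,0,-1],[0,0,0,0,0,0,-1],[0,0,0,0,0,0,-1],[0,0,0,0,0,0,-1]], "newtons": 45}}

```text
t: 3.2
tcp_pos: [0.513, -0.3092, 0.0239]
tool_rot: [0.671, 0.659, 0.245, -0.236]
force: [-0.8, -4.7, 5.5]
finger_gap: 0.509
gripper_force: 46.4
```

```bash
cat > jar.py <<'E'
from h import *
import json
def target(R,p,bot,h,yaw=-10,zj=None,xy=(.589,-.107)):
    M=R.as_matrix(); 
    z1=np.array([0,0,1.]); b=np.radians(yaw+90); y1=np.array([np.cos(b),np.sin(b),0])
    J=lambda z,y: np.c_[z,y-z*(y@z),np.cross(z,y)]
    A=Rn.from_matrix(J(z1,y1))*Rn.from_matrix(J(zj,M[:,1])).inv()
    R1=A*R; return R1, np.array([*xy,.014+h])-A.apply(bot-p)
E
python3 - <<'E'
from jar import *
R,p,s=pose();M=R.as_matrix();y=M[:,1].copy();y[2]=0;y/=np.linalg.norm(y)
zj=-np.cross([0,0,1],y); print("zj",zj, "tooly",M[:,1])
bot=np.array([.5115,-.304,.023])-.053*zj
off=(bot-p)@y; print("off y",off); bot=bot-y*off
np.savez("jar.npz",bot_t=R.inv().apply(bot-p),zj_t=R.inv().apply(zj))
up=p+[0,0,.16]
r,q=plan(R,p,R,up,6)
R1,p1=target(R,p,bot,.10,zj=zj); print("target",p1,R1.as_matrix().round(3))
plan(r,q,R1,p1,17)
E
```

```text
zj [-0.01974309 -0.99980509  0.        ] tooly [ 0.99979073 -0.01974281  0.00535934]
off y -0.0016071260279992311
[0.017,0,-0.02, 0,0,0]
[0.017,0,-0.021, 0,0,0]
[0.017,0,-0.02, 0,0,0]
[0.017,0.001,-0.021, 0,0,0]
[0.017,-0,-0.02, 0,0,0]
[0.017,-0,-0.021, 0,0,0]
end [ 0.5131 -0.3094  0.1837] err deg 0.0
target [ 0.58812058 -0.10684007  0.17212445] [[-0.63   0.174  0.757]
 [ 0.111  0.985 -0.133]
 [-0.769  0.    -0.64 ]]
[0.009,0.004,0.008, -0.5,-4.3,-5.2]
[0.009,0.005,0.008, -0.5,-4.3,-5.2]
[0.009,0.006,0.007, -0.5,-4.3,-5.2]
[0.009,0.006,0.006, -0.5,-4.3,-5.2]
[0.009,0.007,0.006, -0.5,-4.3,-5.2]
[0.008,0.008,0.005, -0.5,-4.3,-5.2]
[0.008,0.009,0.005, -0.5,-4.3,-5.2]
[0.008,0.009,0.004, -0.5,-4.3,-5.2]
[0.007,0.01,0.003, -0.5,-4.3,-5.2]
[0.006,0.011,0.004, -0.5,-4.3,-5.2]
[0.006,0.011,0.002, -0.5,-4.3,-5.2]
[0.005,0.011,0.003, -0.5,-4.3,-5.2]
[0.004,0.012,0.002, -0.5,-4.3,-5.2]
[0.003,0.012,0.002, -0.5,-4.3,-5.2]
[0.002,0.013,0.002, -0.5,-4.3,-5.2]
[0.001,0.012,0.003, -0.5,-4.3,-5.2]
[0,0.013,0.002, -0.5,-4.3,-5.2]
end [ 0.5885 -0.1065  0.172 ] err deg 0.6
```

Emit:
{"fn": "drive_tool", "kwargs": {"plan": [[0.008,0,-0.01,0,0,0,-1],[0.017,0,-0.02,0,0,0,-1],[0.017,0,-0.021,0,0,0,-1],[0.017,0,-0.02,0,0,0,-1],[0.017,0.001,-0.021,0,0,0,-1],[0.017,0,-0.02,0,0,0,-1],[0.009,0,-0.011,0,0,0,-1]]}}

```text
t: 3.9
tcp_pos: [0.5134, -0.3083, 0.185]
tool_rot: [0.67, 0.659, 0.245, -0.236]
force: [-0.5, 0.3, -0.8]
finger_gap: 0.508
gripper_force: 45.8
```

Emit:
{"fn": "drive_tool", "kwargs": {"plan": [[0.009,0.004,0.008,-0.5,-4.3,-5.2,-1],[0.009,0.005,0.008,-0.5,-4.3,-5.2,-1],[0.009,0.006,0.007,-0.5,-4.3,-5.2,-1],[0.009,0.006,0.006,-0.5,-4.3,-5.2,-1],[0.009,0.007,0.006,-0.5,-4.3,-5.2,-1],[0.008,0.008,0.005,-0.5,-4.3,-5.2,-1],[0.008,0.009,0.005,-0.5,-4.3,-5.2,-1],[0.008,0.009,0.004,-0.5,-4.3,-5.2,-1],[0.007,0.01,0.003,-0.5,-4.3,-5.2,-1]]}}

```text
t: 4.8
tcp_pos: [0.552, -0.1997, 0.1769]
tool_rot: [0.408, 0.897, 0.112, 0.129]
force: [0.5, 0.6, -1.0]
finger_gap: 0.505
gripper_force: 45.8
```

Emit:
{"fn": "drive_tool", "kwargs": {"plan": [[0.006,0.011,0.004,-0.5,-4.3,-5.2,-1],[0.006,0.011,0.002,-0.5,-4.3,-5.2,-1],[0.005,0.011,0.003,-0.5,-4.3,-5.2,-1],[0.004,0.012,0.002,-0.5,-4.3,-5.2,-1],[0.003,0.012,0.002,-0.5,-4.3,-5.2,-1],[0.002,0.013,0.002,-0.5,-4.3,-5.2,-1],[0.001,0.012,0.003,-0.5,-4.3,-5.2,-1],[0,0.013,0.002,-0.5,-4.3,-5.2,-1],[0,0,0,0,0,0,-1],[0,0,0,0,0,0,-1]]}}

```text
t: 5.8
tcp_pos: [0.6218, -0.112, 0.2317]
tool_rot: [0.133, 0.928, -0.009, 0.348]
force: [0.3, 0.5, -1.3]
finger_gap: 0.506
gripper_force: 46.0
```

Run:
```python
from jar import *
R,p,s=pose();d=np.load("jar.npz")
print(s["t"],s["q"].round(3),s["finger_gap"],s["gripper_force"])
print("bot",p+R.apply(d["bot_t"]),"zj",R.apply(d["zj_t"]))
for n in("top","side"):
    s=snap(n,f"pics/{n}1.png"); np.savez(f"{n}1.npz",W=cloud(s),I=s["image"])
a=cv2.imread("pics/side1.png")[140:270,170:320];b=cv2.imread("pics/top1.png")[150:280,230:380]
cv2.imwrite("pics/hover.png",np.hstack([cv2.resize(x,(400,347),interpolation=cv2.INTER_CUBIC) for x in(a,b)]))
```

```text
5.8 [-0.433  0.432  1.949  1.203  0.184 -2.854] 0.5062592561393435 46.04964398073207
bot [ 0.61434408 -0.10548763  0.17443618] zj [ 0.14351731 -0.11536352  0.98290083]
```

View pics/hover.png

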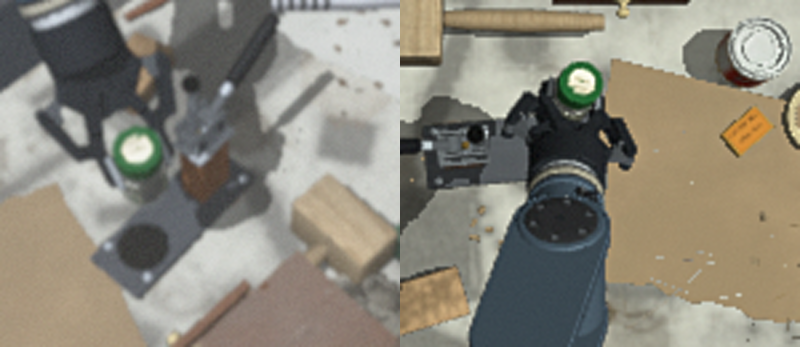

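The jar is held but about 10° off upright, because joint 6 hit its limit near the wrist singularity. I'll fit a kinematic model and look for a feasible standing pose.

```bash
cat > kin.py <<'E'
from h import *
from scipy.optimize import least_squares
def rot(q): return Rn.from_euler("ZYZYZ",[q[0],q[1]+q[2],q[3],q[4],q[5]+np.pi/2])
def fk(q,k):
    z0,a1,L2,L3,e3,d6=k; s=q[1]+q[2]
    r=a1+L2*np.sin(q[1])+L3*np.sin(s)+e3*np.cos(s); z=z0+L2*np.cos(q[1])+L3*np.cos(s)-e3*np.sin(s)
    R=rot(q); return R,np.array([r*np.cos(q[0]),r*np.sin(q[0]),z])+d6*R.as_matrix()[:,2]
LO=np.array([-3.08,-.75,.22,-1.43,0,-2.85]);HI=np.array([3.08,2.2,2.44,4.57,2.65,2.85])
def ik(R,p,k,q0):
    f=lambda q:np.r_[(fk(q,k)[1]-p)*10,(fk(q,k)[0].inv()*R).as_rotvec()*2]
    r=least_squares(f,np.clip(q0,LO+.02,HI-.02),bounds=(LO,HI)); return r.x,np.abs(r.fun).max()
E
python3 - <<'E'
from kin import *
D=[([-1.33148260,.528400399,1.43377168,0,1.18137826,-.17849329],[.25348079,-.57062348,.24441552],None),
([-0.979,.93,1.191,.367,1.614,-1.07],[0.50935359,-0.37728461,0.10522921],None)]
R,p,s=pose(); D.append((s["q"],p,R))
print("rot err deg",np.degrees((rot(s["q"]).inv()*R).magnitude()))
f=lambda k:np.concatenate([fk(q,k)[1]-np.array(p) for q,p,_ in D])
r=least_squares(lambda k:np.r_[f(k),(k-[.4,.1,.45,.45,0,.25])*1e-4],[.4,.1,.45,.45,0,.25]);print(r.x.round(4),np.abs(f(r.x)).max()); k=r.x; np.save("k.npy",k)
d=np.load("jar.npz");zt,bt=d["zj_t"],d["bot_t"]
for h in(.003,.1):
  for hd in range(-60,61,10):
    b=np.radians(hd+90);y1=np.array([np.cos(b),np.sin(b),0])
    J=lambda z,y: np.c_[z,y-z*(y@z),np.cross(z,y)]
    R1=Rn.from_matrix(J(np.array([0,0,1.]),y1))*Rn.from_matrix(J(zt,np.array([0,1.,0]))).inv()
    p1=np.array([.589,-.107,.014+h])-R1.apply(bt)
    best=min((ik(R1,p1,k,[-.2,.4,2,q4,q5,q6]) for q4,q6 in((-1,-.5),(0,-1.57),(1,-2.5),(3.1,1.57)) for q5 in(.3,.8)),key=lambda t:t[1])
    print(h,hd,best[0].round(2),round(best[1],4))
E
```

```text
Traceback (most recent call last):
  File "kin.py", line 3, in rot
    def rot(q): return Rn.from_euler("ZYZYZ",[q[0],q[1]+q[2],q[3],q[4],q[5]+np.pi/2])
                       ~~~~~~~~~~~~~^^^^^^^^^^^^^^^^^^^^^^^^^^^^^^^^^^^^^^^^^^^^^^^^^
  File "scipy/spatial/transform/_rotation.pyx", line 1413, in scipy.spatial.transform._rotation.Rotation.from_euler
ValueError: Expected axis specification to be a non-empty string of upto 3 characters, got ZYZYZ
```

```bash
sed -i 's/^def rot.*/def rot(q): return Rn.from_euler("ZYZ",[q[0],q[1]+q[2],q[3]])*Rn.from_euler("YZ",[q[4],q[5]+np.pi\/2])/' kin.py
cat > t.py <<'E'
from kin import *
D=[([-1.33148260,.528400399,1.43377168,0,1.18137826,-.17849329],[.25348079,-.57062348,.24441552],None),
([-0.979,.93,1.191,.367,1.614,-1.07],[0.50935359,-0.37728461,0.10522921],None)]
R,p,s=pose(); D.append((s["q"],p,R))
print("rot err deg",np.degrees((rot(s["q"]).inv()*R).magnitude()))
f=lambda k:np.concatenate([fk(q,k)[1]-np.array(p) for q,p,_ in D])
r=least_squares(lambda k:np.r_[f(k),(k-[.4,.1,.45,.45,0,.25])*1e-4],[.4,.1,.45,.45,0,.25]);print(r.x.round(4),np.abs(f(r.x)).max()); k=r.x; np.save("k.npy",k)
d=np.load("jar.npz");zt,bt=d["zj_t"],d["bot_t"]
for h in(.003,.1):
  for hd in range(-60,61,10):
    b=np.radians(hd+90);y1=np.array([np.cos(b),np.sin(b),0])
    J=lambda z,y: np.c_[z,y-z*(y@z),np.cross(z,y)]
    R1=Rn.from_matrix(J(np.array([0,0,1.]),y1))*Rn.from_matrix(J(zt,np.array([0,1.,0]))).inv()
    p1=np.array([.589,-.107,.014+h])-R1.apply(bt)
    best=min((ik(R1,p1,k,[-.2,.4,2,q4,q5,q6]) for q4,q6 in((-1,-.5),(0,-1.57),(1,-2.5),(3.1,1.57)) for q5 in(.3,.8)),key=lambda t:t[1])
    print(h,hd,best[0].round(2),round(best[1],4))
E
python3 t.py
```

```text
rot err deg 2.447556400821297e-14
[ 0.4763 -0.4007  0.92    0.7169  0.234   0.5069] 0.10281975463274665
0.003 -60 [ 0.53  0.79  1.76 -1.13  1.01  0.86] 0.0
0.003 -50 [ 0.52  0.77  1.86 -1.32  0.9   0.9 ] 0.0
0.003 -40 [0.43 0.76 1.98 4.57 0.75 1.08] 0.0985
0.003 -30 [0.34 0.75 2.02 4.33 0.68 1.12] 0.0
0.003 -20 [0.12 0.74 2.08 3.8  0.61 1.32] 0.0
0.003 -10 [-0.19  0.74  2.1   3.12  0.58  1.58] 0.0
0.003 0 [-0.49  0.74  2.08  2.45  0.61  1.83] 0.0
0.003 10 [-0.71  0.75  2.02  1.93  0.69  2.04] 0.0
0.003 20 [-0.83  0.75  1.94  1.56  0.79  2.17] 0.0
0.003 30 [-0.88  0.77  1.85  1.3   0.9   2.25] 0.0
0.003 40 [-0.89  0.79  1.76  1.12  1.02  2.29] 0.0
0.003 50 [-0.88  0.81  1.66  0.98  1.14  2.31] 0.0
0.003 60 [-0.85  0.84  1.56  0.87  1.26  2.3 ] 0.0
0.1 -60 [ 0.53  0.67  1.77 -1.07  1.06  0.74] 0.0
0.1 -50 [ 0.52  0.64  1.86 -1.23  0.93  0.76] 0.0
0.1 -40 [ 0.46  0.62  1.95 -1.43  0.79  0.78] 0.0134
0.1 -30 [0.34 0.6  2.03 4.51 0.64 0.9 ] 0.0
0.1 -20 [0.12 0.59 2.09 3.96 0.49 1.13] 0.0
0.1 -10 [-0.19  0.58  2.11  3.11  0.43  1.59] 0.0
0.1 0 [-0.49  0.59  2.08  2.28  0.5   2.03] 0.0
0.1 10 [-0.71  0.6   2.03  1.75  0.65  2.25] 0.0
0.1 20 [-0.83  0.62  1.95  1.43  0.8   2.35] 0.0
0.1 30 [-0.88  0.65  1.86  1.22  0.94  2.39] 0.0
0.1 40 [-0.89  0.68  1.76  1.07  1.07  2.4 ] 0.0
0.1 50 [-0.88  0.71  1.66  0.95  1.2   2.4 ] 0.0
0.1 60 [-0.85  0.74  1.57  0.85  1.32  2.38] 0.0
```

```bash
python3 - <<'E'
s=open('kin.py').read()
s=s.replace("z0,a1,L2,L3,e3,d6=k","z0,a1,L2,L3,e3,d6,b=k").replace("np.array([r*np.cos(q[0]),r*np.sin(q[0]),z])","np.array([r*np.cos(q[0])-b*np.sin(q[0]),r*np.sin(q[0])+b*np.cos(q[0]),z])")
open('kin.py','w').write(s)
t=open('t.py').read().replace(".45,.45,0,.25]",".45,.45,0,.25,.1]"); open('t.py','w').write(t)
E
python3 t.py
```

```text
rot err deg 2.447556400821297e-14
[ 2.742e-01 -2.000e-04  5.882e-01  3.918e-01  1.142e-01  2.828e-01
  1.110e-01] 7.63251580284674e-05
0.003 -60 [-0.06  0.85  1.93  4.46  0.72  1.11] 0.0
0.003 -50 [-0.11  0.85  2.02  4.12  0.69  1.27] 0.0
0.003 -40 [-0.19  0.85  2.09  3.76  0.71  1.42] 0.0
0.003 -30 [-0.28  0.86  2.15  3.42  0.74  1.52] 0.0
0.003 -20 [-0.38  0.86  2.19  3.11  0.79  1.57] 0.0
0.003 -10 [-0.48  0.87  2.2   2.82  0.8   1.6 ] 0.0
0.003 0 [-0.57  0.86  2.19  2.52  0.8   1.64] 0.0
0.003 10 [-0.65  0.86  2.15  2.22  0.79  1.72] 0.0
0.003 20 [-0.71  0.85  2.09  1.91  0.79  1.82] 0.0
0.003 30 [-0.74  0.85  2.01  1.63  0.82  1.94] 0.0
0.003 40 [-0.76  0.85  1.92  1.38  0.89  2.05] 0.0
0.003 50 [-0.76  0.86  1.83  1.17  0.98  2.12] 0.0
0.003 60 [-0.75  0.87  1.73  1.01  1.09  2.17] 0.0
0.1 -60 [-0.06  0.64  1.87 -1.43  0.7   0.63] 0.0772
0.1 -50 [-0.11  0.63  2.    4.4   0.59  0.92] 0.0
0.1 -40 [-0.19  0.61  2.07  4.01  0.52  1.12] 0.0
0.1 -30 [-0.28  0.6   2.13  3.55  0.49  1.36] 0.0
0.1 -20 [-0.38  0.6   2.17  3.1   0.5   1.59] 0.0
0.1 -10 [-0.48  0.6   2.18  2.68  0.54  1.78] 0.0
0.1 0 [-0.57  0.6   2.17  2.29  0.59  1.94] 0.0
0.1 10 [-0.65  0.61  2.13  1.95  0.65  2.07] 0.0
0.1 20 [-0.71  0.61  2.07  1.66  0.74  2.18] 0.0
0.1 30 [-0.74  0.63  1.99  1.41  0.84  2.26] 0.0
0.1 40 [-0.76  0.65  1.91  1.22  0.95  2.31] 0.0
0.1 50 [-0.76  0.67  1.82  1.06  1.07  2.33] 0.0
0.1 60 [-0.75  0.7   1.72  0.94  1.2   2.33] 0.0
```

```bash
cat >> kin.py <<'E'
K=np.load("k.npy") if __import__("os").path.exists("k.npy") else None
BALLS=np.array([[.415,.066,.711],[.393,.037,.946]])
def arm(q,b):   # shoulder, elbow, forearm corner, wrist
    z0,a1,L2,L3,e3,d6,_=K; s=q[1]+q[2]; r=[0,L2*np.sin(q[1])];z=[z0,z0+L2*np.cos(q[1])]
    r.append(r[1]+e3*np.cos(s));z.append(z[1]-e3*np.sin(s));r.append(r[2]+L3*np.sin(s));z.append(z[2]+L3*np.cos(s))
    c,n=np.cos(q[0]),np.sin(q[0]); return np.array([[x*c-b*n,x*n+b*c,y] for x,y in zip(r,z)])
def clear(q):
    m=9
    for b in(0,K[6]):
        P=arm(q,b)
        for i in range(3):
            for t in np.linspace(0,1,15):
                X=P[i]*(1-t)+P[i+1]*t
                for B in BALLS:
                    d=X-B; d[2]=min(d[2],0); m=min(m,np.linalg.norm(d))  # string above
    return m
def jplan(q0,q1,n,tail=""):
    """rows along a joint-space line, rounded, chained on rounded poses"""
    R,p=fk(q0,K)
    for i in range(n):
        q=q0+(q1-q0)*(i+1)/n; Rt,pt=fk(q,K)
        d=R.inv().apply(pt-p).round(3); w=np.degrees((R.inv()*Rt).as_rotvec()).round(1)
        print("[%g,%g,%g,%g,%g,%g%s],"%(*d,*w,tail), "" if i%5 else (pt.round(3),round(clear(q),3)))
        p=p+R.apply(d);R=R*Rn.from_rotvec(np.radians(w))
    return R,p
def jartgt(hd,h,xy=(.589,-.107)):
    d=np.load("jar.npz");zt,bt=d["zj_t"],d["bot_t"];b=np.radians(hd+90);y1=np.array([np.cos(b),np.sin(b),0])
    J=lambda z,y: np.c_[z,y-z*(y@z),np.cross(z,y)]
    R1=Rn.from_matrix(J(np.array([0,0,1.]),y1))*Rn.from_matrix(J(zt,np.array([0,1.,0]))).inv()
    return R1,np.array([*xy,.014+h])-R1.apply(bt)
E
python3 - <<'E'
from kin import *
s=manip.sense();q0=s["q"]
g=[-.5,.6,2.17,2.6,.55,1.8]
print(q0, clear(q0))
for nm,h,xy in(("final",.003,(.589,-.107)),("hover",.1,(.589,-.107)),("mid",.17,(.56,-.26))):
    R,p=jartgt(-5,h,xy); q,e=ik(R,p,K,g); print(nm,q.round(3),e,clear(q),p.round(3)); 
n=36
print("jrow max deg", np.degrees(np.abs(q-q0)).max()/n)
jplan(q0,q,n,",-1")
E
```

```text
[-0.43475503  0.43251948  1.94997966  1.20299852  0.18420807 -2.85394171] 0.16036765721749294
final [-0.527  0.865  2.196  2.67   0.804  1.619] 2.0929091792964982e-12 0.16800470937438292 [ 0.588 -0.107  0.075]
hover [-0.527  0.6    2.176  2.48   0.562  1.861] 1.1102230246251565e-15 0.1549173924745876 [ 0.588 -0.107  0.172]
mid [-0.881  0.451  2.037  1.642  0.582  2.48 ] 8.104628079763643e-14 0.251205200391021 [ 0.559 -0.26   0.242]
jrow max deg 8.488855662300415
[0.001,-0.004,-0,-0.2,0.2,9.7,-1], (array([ 0.619, -0.117,  0.23 ]), np.float64(0.162))
[0.001,-0.005,-0,-0.2,0.2,9.8,-1], 
[-0.001,-0.004,-0,-0.1,0.1,9.7,-1], 
[-0.001,-0.005,-0.001,-0.1,0.2,9.8,-1], 
[-0.002,-0.004,0,-0.2,0.2,9.7,-1], 
[-0.002,-0.003,-0,-0.1,0.2,9.8,-1], (array([ 0.609, -0.136,  0.226]), np.float64(0.17))
[-0.004,-0.003,-0.001,-0,0.2,9.7,-1], 
[-0.003,-0.002,-0,-0.1,0.2,9.8,-1], 
[-0.004,-0.002,-0.001,-0.1,0.2,9.7,-1], 
[-0.004,-0,-0,-0,0.3,9.8,-1], 
[-0.004,-0,-0.001,-0.1,0.2,9.7,-1], (array([ 0.6  , -0.155,  0.224]), np.float64(0.181))
[-0.005,0.001,-0.001,0,0.2,9.8,-1], 
[-0.004,0.001,-0.001,0,0.3,9.7,-1
[... 434 characters left out ...]
-1], 
[0.002,0.003,-0.001,0.3,0.2,9.7,-1], 
[0.003,0.003,-0.001,0.4,0.2,9.7,-1], 
[0.004,0.002,-0.002,0.4,0.1,9.7,-1], 
[0.004,0.001,-0.002,0.4,0.1,9.7,-1], (array([ 0.576, -0.215,  0.229]), np.float64(0.222))
[0.004,0.001,-0.001,0.4,-0,9.7,-1], 
[0.005,-0,-0.002,0.5,-0,9.7,-1], 
[0.004,-0.001,-0.002,0.5,-0.1,9.7,-1], 
[0.004,-0.002,-0.001,0.4,-0.2,9.6,-1], 
[0.004,-0.002,-0.002,0.5,-0.2,9.7,-1], (array([ 0.568, -0.237,  0.235]), np.float64(0.237))
[0.003,-0.004,-0.002,0.4,-0.4,9.7,-1], 
[0.003,-0.004,-0.002,0.4,-0.3,9.6,-1], 
[0.002,-0.004,-0.002,0.4,-0.5,9.6,-1], 
[0.002,-0.005,-0.002,0.3,-0.5,9.7,-1], 
[0,-0.004,-0.002,0.3,-0.5,9.6,-1], (array([ 0.559, -0.26 ,  0.242]), np.float64(0.251))
```

Run:
```python
from kin import *
q0=manip.sense()["q"]
qa=np.array([-.881,.451,2.037,1.642,.582,-2.5])
R,p=jplan(q0,qa,9,",-1")
```

```text
[0.005,-0.017,-0.001,-0.8,0.5,7.3,-1], (array([ 0.613, -0.129,  0.227]), np.float64(0.166))
[0.001,-0.018,-0.001,-0.9,0.3,7.3,-1], 
[-0.002,-0.016,-0.003,-0.9,-0,7.2,-1], 
[-0.005,-0.016,-0.003,-1,-0.3,7.3,-1], 
[-0.008,-0.014,-0.005,-1.2,-0.5,7.2,-1], 
[-0.011,-0.013,-0.005,-1.3,-0.8,7.1,-1], (array([ 0.579, -0.207,  0.228]), np.float64(0.216))
[-0.014,-0.011,-0.006,-1.5,-0.9,7.1,-1], 
[-0.016,-0.008,-0.008,-1.7,-1.2,6.9,-1], 
[-0.018,-0.007,-0.008,-1.9,-1.3,6.9,-1],
```

Emit:
{"fn": "drive_tool", "kwargs": {"plan": [[0.005,-0.017,-0.001,-0.8,0.5,7.3,-1],[0.001,-0.018,-0.001,-0.9,0.3,7.3,-1],[-0.002,-0.016,-0.003,-0.9,0,7.2,-1],[-0.005,-0.016,-0.003,-1,-0.3,7.3,-1],[-0.008,-0.014,-0.005,-1.2,-0.5,7.2,-1],[-0.011,-0.013,-0.005,-1.3,-0.8,7.1,-1],[-0.014,-0.011,-0.006,-1.5,-0.9,7.1,-1],[-0.016,-0.008,-0.008,-1.7,-1.2,6.9,-1],[-0.018,-0.007,-0.008,-1.9,-1.3,6.9,-1],[0,0,0,0,0,0,-1]]}}

```text
t: 6.9
tcp_pos: [0.5583, -0.2635, 0.2423]
tool_rot: [0.582, 0.693, 0.242, 0.349]
force: [-0.2, -0.1, -0.3]
finger_gap: 0.503
gripper_force: 46.2
```

Run:
```python
from kin import *
s=manip.sense();print(s["q"].round(3),s["tcp_pos"],s["t"],s["finger_gap"])
```

```text
[-0.887  0.452  2.035  1.642  0.583 -2.499] [ 0.55829488 -0.26352212  0.24233754] 6.9 0.5032920979340634
```

Emit:
{"fn": "drive_tool", "kwargs": {"plan": [[0,0,0,0,0,8.2,-1],[0,0,0,0,0,8.2,-1],[0,0,0,0,0,8.2,-1],[0,0,0,0,0,8.2,-1],[0,0,0,0,0,8.2,-1],[0,0,0,0,0,8.2,-1],[0,0,0,0,0,8.2,-1],[0,0,0,0,0,8.2,-1],[0,0,0,0,0,8.2,-1],[0,0,0,0,0,8.2,-1]]}}

```text
t: 7.9
tcp_pos: [0.5597, -0.2597, 0.2427]
tool_rot: [0.894, 0.143, 0.412, 0.102]
force: [-0.2, 0.4, -0.5]
finger_gap: 0.507
gripper_force: 46.1
```

Emit:
{"fn": "drive_tool", "kwargs": {"plan": [[0,0,0,0,0,8.2,-1],[0,0,0,0,0,8.2,-1],[0,0,0,0,0,8.2,-1],[0,0,0,0,0,8.2,-1],[0,0,0,0,0,8.2,-1],[0,0,0,0,0,8.2,-1],[0,0,0,0,0,8.2,-1],[0,0,0,0,0,8.2,-1],[0,0,0,0,0,8.2,-1],[0,0,0,0,0,8.2,-1]]}}

```text
t: 8.9
tcp_pos: [0.5597, -0.2596, 0.2427]
tool_rot: [0.768, -0.479, 0.379, -0.193]
force: [-0.5, 0.0, -1.0]
finger_gap: 0.506
gripper_force: 46.1
```

Emit:
{"fn": "drive_tool", "kwargs": {"plan": [[0,0,0,0,0,8.2,-1],[0,0,0,0,0,8.2,-1],[0,0,0,0,0,8.2,-1],[0,0,0,0,0,8.2,-1],[0,0,0,0,0,8.2,-1],[0,0,0,0,0,8.2,-1],[0,0,0,0,0,8.2,-1],[0,0,0,0,0,8.2,-1],[0,0,0,0,0,8.2,-1],[0,0,0,0,0,8.2,-1]]}}

```text
t: 9.9
tcp_pos: [0.5597, -0.2596, 0.2427]
tool_rot: [-0.266, 0.865, -0.159, 0.394]
force: [-0.1, 0.1, -2.2]
finger_gap: 0.509
gripper_force: 46.2
```

Emit:
{"fn": "drive_tool", "kwargs": {"plan": [[0,0,0,0,0,8.2,-1],[0,0,0,0,0,8.2,-1],[0,0,0,0,0,8.2,-1],[0,0,0,0,0,8.2,-1],[0,0,0,0,0,5,-1],[0,0,0,0,0,0,-1]]}}

```text
t: 10.5
tcp_pos: [0.5597, -0.2597, 0.2427]
tool_rot: [0.026, 0.905, -0.024, 0.424]
force: [0.1, -0.5, -1.4]
finger_gap: 0.507
gripper_force: 46.2
```

Run:
```python
from kin import *
R,p,s=pose();print(s["q"].round(3),p,s["t"],s["finger_gap"])
d=np.load("jar.npz");print("bot",p+R.apply(d["bot_t"]),"zj",R.apply(d["zj_t"]))
R1,p1=jartgt(-5,.10)
R,p=plan(R,p,R1,p1,10)
for f in np.linspace(0,1,5):
    q,e=ik(Rn.concatenate([R,R1])[1] if f==1 else R1, np.array(s["tcp_pos"])*(1-f)+p1*f,K,s["q"]); print(q.round(3),e,clear(q))
```

```text
[-0.881  0.451  2.036  1.64   0.584  2.454] [ 0.55974628 -0.25967965  0.24274346] 10.5 0.5065114919400316
bot [ 0.56062877 -0.26096515  0.18463305] zj [1.54163641e-04 2.09933494e-02 9.99779603e-01]
[0.004,0.016,0.006, 0,0,0.2]
[0.004,0.015,0.005, 0,0,0.2]
[0.004,0.016,0.006, 0,0,0.2]
[0.004,0.015,0.006, 0,0,0.2]
[0.005,0.016,0.005, 0,0,0.2]
[0.004,0.015,0.006, 0,0,0.2]
[0.004,0.016,0.006, 0,0,0.2]
[0.005,0.015,0.005, 0,0,0.2]
[0.004,0.016,0.006, 0,0,0.2]
[0.005,0.015,0.006, 0,0,0.2]
end [ 0.5881 -0.107   0.1719] err deg 0.38
[-0.88   0.45   2.035  1.64   0.581  2.484] 7.206041319207657e-13 0.2508761979780679
[-0.802  0.478  2.085  1.835  0.549  2.328] 1.1102230246251565e-15 0.2332272505882488
[-0.717  0.513  2.126  2.051  0.536  2.16 ] 1.1102230246251565e-15 0.2115028057898555
[-0.625  0.554  2.156  2.272  0.541  1.999] 2.477800898487148e-10 0.18542361202767466
[-0.527  0.6    2.176  2.48   0.562  1.861] 8.271161533457416e-14 0.15491739247458566
```

Emit:
{"fn": "drive_tool", "kwargs": {"plan": [[0.004,0.015,0.005,0,0,0.2,-1],[0.004,0.016,0.006,0,0,0.2,-1],[0.004,0.015,0.006,0,0,0.2,-1],[0.004,0.016,0.005,0,0,0.2,-1],[0.004,0.015,0.006,0,0,0.2,-1],[0.005,0.016,0.006,0,0,0.2,-1],[0.004,0.015,0.005,0,0,0.2,-1],[0.005,0.016,0.006,0,0,0.2,-1],[0.005,0.016,0.006,0,0,0,-1],[0.004,0.015,0.006,0,0,0,-1]]}}

```text
t: 11.5
tcp_pos: [0.5884, -0.1067, 0.1718]
tool_rot: [0.038, 0.904, -0.019, 0.425]
force: [-0.3, -0.1, -1.3]
finger_gap: 0.512
gripper_force: 46.2
```

Emit:
{"fn": "drive_tool", "kwargs": {"plan": [[0,0,0,0,0,0,-1],[0,0,0,0,0,0,-1]]}}

```text
t: 11.7
tcp_pos: [0.5887, -0.1073, 0.1723]
tool_rot: [0.038, 0.904, -0.018, 0.425]
force: [0.8, -0.7, -1.0]
finger_gap: 0.506
gripper_force: 46.1
```

Run:
```python
from kin import *
R,p,s=pose();print(s["q"].round(3),p,s["t"],s["finger_gap"])
d=np.load("jar.npz");print("bot",p+R.apply(d["bot_t"]),"zj",R.apply(d["zj_t"]))
for n in("top","side"):
    s=snap(n,f"pics/{n}2.png"); W=cloud(s);H=cv2.cvtColor(s["image"],cv2.COLOR_RGB2HSV)
    near=(np.hypot(W[...,0]-.589,W[...,1]+.107)<.06)&(W[...,2]>.17)
    k=near&(H[...,0]>35)&(H[...,0]<85)&(H[...,1]>80); P=W[near&(W[...,2]>.205)];print(n,"green",k.sum(),W[k].mean(0).round(4),"top pts",len(P))
    if len(P)>10: print(P.mean(0).round(4),cv2.minEnclosingCircle(P[:,:2].astype(np.float32)),"z",np.percentile(P[:,2],[5,50,95]).round(4)); A=np.c_[P[:,:2]-P[:,:2].mean(0),np.ones(len(P))]; print("plane",np.linalg.lstsq(A,P[:,2],rcond=None)[0])
a=cv2.imread("pics/side2.png")[140:270,170:320];b=cv2.imread("pics/top2.png")[150:280,210:360]
cv2.imwrite("pics/hover2.png",np.hstack([cv2.resize(x,(400,347),interpolation=cv2.INTER_CUBIC) for x in(a,b)]))
```

```text
[-0.529  0.601  2.175  2.476  0.565  1.861] [ 0.58871189 -0.10726871  0.1723172 ] 11.7 0.5061011396377441
bot [ 0.58973393 -0.10736023  0.11419494] zj [-2.26858125e-03  1.85378302e-04  9.99997410e-01]
top green 119 [ 0.5856 -0.1058  0.2184] top pts 12284
[ 0.5588 -0.0779  1.1617] ((0.587754487991333, -0.1058088093996048), 0.059834226965904236) z [1.1185 1.1931 1.2522]
plane [-6.40062628 16.53827172  1.16170406]
side green 90 [ 0.5954 -0.1099  0.2185] top pts 583
[ 0.5666 -0.1071  0.2212] ((0.5636261105537415, -0.10514228045940399), 0.053626175969839096) z [0.2066 0.2208 0.2394]
plane [-0.17772493  0.04679734  0.22117323]
```

View pics/hover2.png

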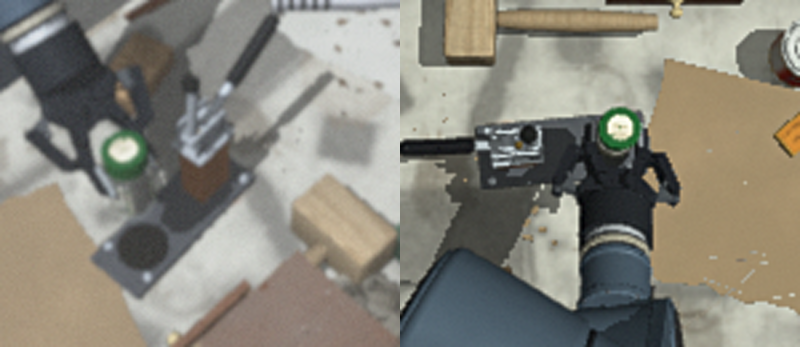

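The jar now hangs upright over the seat, with its cap at top-view crop (620,128). I'll check the cap centre and tilt from the depth map.

Run:
```python
from kin import *
for n in("top","side"):
    s=snap(n);W=cloud(s)
    k=(np.hypot(W[...,0]-.589,W[...,1]+.107)<.035)&(W[...,2]>.213)&(W[...,2]<.235)
    P=W[k];print(n,len(P),cv2.minEnclosingCircle(P[:,:2].astype(np.float32)),P.mean(0).round(4),"z",np.percentile(P[:,2],[5,50,95]).round(4))
    A=np.c_[P[:,:2]-P[:,:2].mean(0),np.ones(len(P))]; print("plane",np.linalg.lstsq(A,P[:,2],rcond=None)[0].round(4))
R,p,s=pose();R1,p1=jartgt(-5,.004); plan(R,p,R1,p1,8)
```

```text
top 204 ((0.5882008671760559, -0.1079254001379013), 0.022965136915445328) [ 0.5878 -0.1083  0.2201] z [0.2161 0.2203 0.2238]
plane [0.0167 0.0024 0.2201]
side 227 ((0.5846993923187256, -0.10278978198766708), 0.029062064364552498) [ 0.5901 -0.1088  0.2205] z [0.2157 0.2209 0.2235]
plane [-0.0338  0.023   0.2205]
[0.009,0,0.008, -0,0,-0]
[0.01,0,0.007, -0,0,-0]
[0.009,0.001,0.008, -0,0,-0]
[0.01,-0,0.008, -0,0,-0]
[0.009,-0,0.007, -0,0,-0]
[0.01,0,0.008, -0,0,-0]
[0.009,0,0.007, -0,0,-0]
[0.009,0.001,0.008, -0,0,-0]
end [ 0.5884 -0.1065  0.0764] err deg 0.23
```

Emit:
{"fn": "drive_tool", "kwargs": {"plan": [[0.009,0,0.008,0,0,0,-1],[0.01,0,0.007,0,0,0,-1],[0.009,0,0.008,0,0,0,-1],[0.01,0,0.008,0,0,0,-1],[0.009,0,0.007,0,0,0,-1],[0.01,0,0.008,0,0,0,-1],[0.009,0,0.007,0,0,0,-1],[0.009,0.001,0.008,0,0,0,-1],[0,0,0,0,0,0,-1],[0,0,0,0,0,0,-1]]}}

```text
t: 12.9
tcp_pos: [0.5882, -0.1071, 0.0762]
tool_rot: [0.04, 0.904, -0.018, 0.426]
force: [-0.6, -1.1, -1.3]
finger_gap: 0.506
gripper_force: 46.1
```

Emit:
{"fn": "drive_tool", "kwargs": {"plan": [[0.0008,0,0.0006,0,0,0,-1],[0.0008,0,0.0006,0,0,0,-1],[0.0008,0,0.0006,0,0,0,-1],[0,0,0,0,0,0,-1],[0,0,0,0,0,0,-1]]}}

```text
t: 13.4
tcp_pos: [0.588, -0.1064, 0.0732]
tool_rot: [0.039, 0.904, -0.018, 0.426]
force: [-0.6, 0.3, 0.7]
finger_gap: 0.507
gripper_force: 46.1
```

Run:
```python
from kin import *
R,p,s=pose();print(s["q"].round(3),p,s["t"],s["force"])
d=np.load("jar.npz");print("bot",p+R.apply(d["bot_t"]),"zj",R.apply(d["zj_t"]))
```

```text
[-0.528  0.873  2.198  2.672  0.816  1.613] [ 0.58795486 -0.10644608  0.07316907] 13.4 [-0.58342272  0.33715295  0.69185475]
bot [ 0.58904874 -0.10650935  0.01504807] zj [-3.50682788e-03 -3.25679431e-04  9.99993798e-01]
```

Emit:
{"fn": "drive_tool", "kwargs": {"plan": [[0.0005,0,0.0004,0,0,0,-1],[0,0,0,0,0,0,-1],[0,0,0,0,0,0,0.3],[0,0,0,0,0,0,0.6],[0,0,0,0,0,0,0.8],[0,0,0,0,0,0,0.8],[0,0,0,0,0,0,0.8],[0,0,0,0,0,0,0.8]]}}

```text
t: 14.2
tcp_pos: [0.5879, -0.1065, 0.0724]
tool_rot: [0.039, 0.904, -0.018, 0.426]
force: [0.7, -1.0, -0.3]
finger_gap: 0.898
gripper_force: 0.0
```

Emit:
{"fn": "drive_tool", "kwargs": {"plan": [[0,0,-0.005,0,0,0,0.8],[0,0,-0.01,0,0,0,0.8],[0,0,-0.015,0,0,0,0.8],[0,0,-0.02,0,0,0,0.8],[0,0,-0.025,0,0,0,0.8],[0,0,-0.025,0,0,0,0.8],[0,0,-0.02,0,0,0,0.8],[0,0,0,0,0,0,0.8]]}}

```text
t: 15.0
tcp_pos: [0.4941, -0.0983, 0.1503]
tool_rot: [0.04, 0.904, -0.018, 0.425]
force: [-0.4, 0.3, -1.1]
finger_gap: 0.897
gripper_force: 0.0
```

Run:
```python
from kin import *
s0=manip.sense();print(s0["q"].round(3),s0["tcp_pos"],s0["t"])
for n in("top","side"):
    s=snap(n,f"pics/{n}3.png");W=cloud(s)
    k=(np.hypot(W[...,0]-.589,W[...,1]+.107)<.03)&(W[...,2]>.113)&(W[...,2]<.13)
    P=W[k];print(n,len(P),cv2.minEnclosingCircle(P[:,:2].astype(np.float32)),P.mean(0).round(4),"z",np.percentile(P[:,2],[5,50,95]).round(4))
# candidates for bar grasp & lever poses
Cy=np.radians(5.4);cx=np.array([np.cos(Cy),np.sin(Cy),0]);cy=np.array([-np.sin(Cy),np.cos(Cy),0]);O=np.array([.5796,-.0074,0])
bd=np.radians(47);be=np.array([np.cos(bd),np.sin(bd),0]);bm=np.array([.5045,.3343,.010])
for yaw in(137,-43):
    b=np.radians(yaw); R=mk([0,0,-1],[np.cos(b),np.sin(b),0]); G=bm-.05*be-[0,0,.005]
    for h in (0,.15):
      q,e=min((ik(R,G+[0,0,h],K,[.3,.7,1.4,q4,1.2,q6]) for q4 in(0,3.1) for q6 in(-1.5,1.5)),key=lambda t:(t[1]>1e-3,abs(t[0][3]))); print("grasp",yaw,h,q.round(3),round(e,4),round(clear(q),3))
    b=np.radians(yaw-41.6); R=mk([0,0,-1],[np.cos(b),np.sin(b),0])
    for ang in(0,.35,.7,1,1.15):
        L=1.05-ang;r=.095; c=np.array([.022+r*np.sin(L)+.009*np.cos(L)+.01,.14+r*np.cos(L)-.009*np.sin(L)-.01])
        T=O-.1*cx+c[0]*cy+[0,0,c[1]-.005]
        q,e=min((ik(R,T,K,[.1,.5,1.6,q4,1.2,q6]) for q4 in(0,3.1) for q6 in(-1.5,1.5)),key=lambda t:(t[1]>1e-3,abs(t[0][3]))); print("push",ang,T.round(3),q.round(3),round(e,4),round(clear(q),3))
```

```text
[-0.674  0.706  2.439  2.557  0.883  1.569] [ 0.49410513 -0.09828545  0.1502667 ] 15.0
top 169 ((0.587642252445221, -0.10636008530855179), 0.02260408364236355) [ 0.5869 -0.1065  0.1194] z [0.1153 0.1195 0.1239]
side 190 ((0.5872694849967957, -0.10487839579582214), 0.02372889034450054) [ 0.5888 -0.1068  0.1202] z [0.1167 0.1203 0.1232]
grasp 137 0 [ 0.364  0.813  1.75  -0.     0.578 -2.027] 0.0 0.093
grasp 137 0.15 [ 0.364  0.56   1.69   0.     0.892 -2.027] 0.0 0.131
push 0 [0.469 0.102 0.164] [-0.02   0.463  1.871  0.     0.808 -1.685] 0.0 0.155
push 0.35 [0.471 0.083 0.192] [-0.06   0.414  1.85   0.     0.878 -1.725] 0.0 0.148
push 0.7 [0.473 0.056 0.211] [-0.117  0.381  1.833  0.     0.928 -1.782] 0.0 0.139
push 1 [0.476 0.029 0.219] [-0.175  0.368  1.824  0.     0.95  -1.84 ] 0.0 0.134
push 1.15 [0.477 0.015 0.22 ] [-0.204  0.367  1.821  0.     0.953 -1.869] 0.0 0.134
grasp -43 0 [0.364 0.813 1.75  0.    0.578 1.114] 0.0 0.093
grasp -43 0.15 [0.364 0.56  1.69  0.    0.892 1.114] 0.0 0.131
push 0 [0.469 0.102 0.164] [-0.02   0.463  1.871 -0.     0.808  1.456] 0.0 0.155
push 0.35 [0.471 0.083 0.192] [-0.06   0.414  1.85  -0.     0.878  1.416] 0.0 0.148
push 0.7 [0.473 0.056 0.211] [-0.117  0.381  1.833 -0.     0.928  1.359] 0.0 0.139
push 1 [0.476 0.029 0.219] [-0.175  0.368  1.824  0.     0.95   1.302] 0.0 0.134
push 1.15 [0.477 0.015 0.22 ] [-0.204  0.367  1.821 -0.     0.953  1.272] 0.0 0.134
```

Run:
```python
from kin import *
np.set_printoptions(precision=3,suppress=True)
def det(q):
    for b in(0,K[6]):
        P=arm(q,b);o=[]
        for i in range(3):
            X=P[i]+(P[i+1]-P[i])*np.linspace(0,1,30)[:,None]
            for B in BALLS:
                d=X-B;d[:,2]=np.minimum(d[:,2],0);n=np.linalg.norm(d,axis=1);o.append(n.min())
        print("b",round(b,3),P.round(2).tolist(),np.array(o))
for q in([.364,.813,1.75,0,.578,-2.03],[.364,.56,1.69,0,.892,-2],[-.02,.463,1.871,0,.8,-1.7],manip.sense()["q"]): det(q)
d=np.load("top0.npz");W=d["W"]
for B,r in((BALLS[0],.07),(BALLS[1],.07)):
    k=np.linalg.norm(W-B,axis=-1)<r;P=W[k];print(len(P),P.min(0),P.max(0))
```

```text
b 0 [[0.0, 0.0, 0.27], [0.4, 0.15, 0.68], [0.31, 0.12, 0.62], [0.51, 0.19, 0.29]] [0.093 0.291 0.093 0.291 0.151 0.35 ]
b 0.111 [[-0.04, 0.1, 0.27], [0.36, 0.26, 0.68], [0.27, 0.22, 0.62], [0.47, 0.3, 0.29]] [0.2   0.347 0.2   0.347 0.233 0.398]
b 0 [[0.0, 0.0, 0.27], [0.29, 0.11, 0.77], [0.22, 0.09, 0.68], [0.51, 0.19, 0.44]] [0.131 0.214 0.131 0.214 0.155 0.315]
b 0.111 [[-0.04, 0.1, 0.27], [0.25, 0.21, 0.77], [0.19, 0.19, 0.68], [0.47, 0.3, 0.44]] [0.22  0.285 0.22  0.285 0.235 0.368]
b 0 [[0.0, 0.0, 0.27], [0.26, -0.01, 0.8], [0.18, -0.0, 0.72], [0.47, -0.01, 0.45]] [0.168 0.2   0.168 0.2   0.171 0.312]
b 0.111 [[0.0, 0.11, 0.27], [0.26, 0.11, 0.8], [0.19, 0.11, 0.72], [0.47, 0.1, 0.45]] [0.155 0.206 0.155 0.206 0.158 0.316]
b 0 [[0.0, 0.0, 0.27], [0.3, -0.24, 0.72], [0.21, -0.17, 0.72], [0.21, -0.17, 0.33]] [0.318 0.368 0.31  0.354 0.31  0.355]
b 0.111 [[0.07, 0.09, 0.27], [0.37, -0.15, 0.72], [0.28, -0.08, 0.72], [0.28, -0.08, 0.33]] [0.211 0.295 0.199 0.278 0.2   0.278]
818 [0.387 0.04  0.676] [0.438 0.098 0.775]
1922 [0.364 0.014 0.895] [0.416 0.07  1.015]
```

View pics/top3.png

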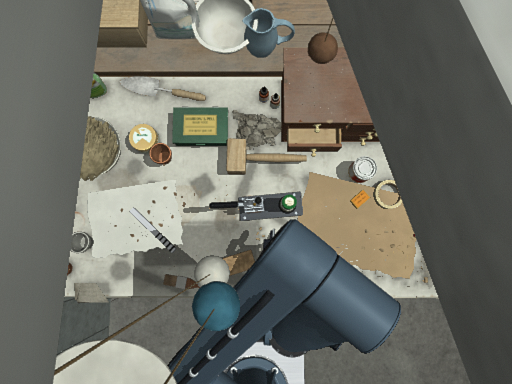

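Run:
```python
from kin import *
np.set_printoptions(precision=3,suppress=True)
s=manip.sense();q=s["q"];c,n=np.cos(q[0]),np.sin(q[0])
print("elbow u,z",K[2]*np.sin(q[1]),K[0]+K[2]*np.cos(q[1]))
for nm in("top","side"):
    sn=snap(nm);W=cloud(sn).reshape(-1,3);W=W[(W[:,2]>.25)&(W[:,0]>-.2)&(W[:,0]<.7)]
    W=W[(np.hypot(W[:,0]-.41,W[:,1]-.06)>.06)]
    u=W[:,0]*c+W[:,1]*n;v=-W[:,0]*n+W[:,1]*c
    for ub in np.arange(-.1,.5,.1):
        for vb in np.arange(-.3,.3,.05):
            k=(u>=ub)&(u<ub+.1)&(v>=vb)&(v<vb+.05)&(W[:,2]<1.1)
            if k.sum()>15: print(nm,"u%.1f v%.2f"%(ub,vb),k.sum(),np.percentile(W[k,2],[5,50,95]),"v",v[k].min().round(3),v[k].max().round(3))
```

```text
elbow u,z 0.38273438260881104 0.7208198545006202
top u0.0 v0.10 162 [0.27  0.296 0.315] v 0.1 0.15
top u0.0 v0.15 264 [0.318 0.442 0.476] v 0.15 0.2
top u0.0 v0.20 630 [0.381 0.442 0.487] v 0.2 0.25
top u0.0 v0.25 188 [0.293 0.393 0.465] v 0.25 0.267
top u0.1 v0.15 519 [0.486 0.541 0.587] v 0.172 0.2
top u0.1 v0.20 905 [0.489 0.547 0.6  ] v 0.2 0.25
top u0.1 v0.25 953 [0.493 0.947 0.951] v 0.25 0.3
top u0.2 v0.05 430 [0.49  0.56  0.623] v 0.061 0.1
top u0.2 v0.10 994 [0.49  0.552 0.625] v 0.1 0.15
top u0.2 v0.15 808 [0.595 0.651 0.7  ] v 0.15 0.2
top u0.2 v0.20 1006 [0.617 0.674 0.717] v 0.2 0.244
top u0.2 v0.25 212 [0.944 0.949 0.953] v 0.268 0.3
top u0.3 v0.05 1877 [0.64  0.764 0.77 ] v 0.05 0.1
top u0.3 v0.10 2086 [0.646 0.761 0.77 ] v 0.1 0.15
top u0.3 v0.15 1958 [0.672 0.763 0.771] v 0.15 0.2
top u0.3 v0.20 2147 [0.716 0.763 0.772] v 0.2 0.25
top u0.3 v0.25 608 [0.726 0.76  0.771] v 0.25 0.268
top u0.4 v0.05 599 [0.737 0.757 0.765] v 0.051 0.1
top u0.4 v0.10 596 [0.737 0.757 0.765] v 0.1 0.15
top u0.4 v0.15 598 [0.737 0.758 0.767] v 0.15 0.2
top u0.4 v0.20 624 [0.738 0.759 0.768
[... 835 characters left out ...]
.391 0.496] v 0.05 0.1
side u0.2 v0.10 660 [0.333 0.365 0.471] v 0.101 0.15
side u0.2 v0.15 1032 [0.323 0.45  0.528] v 0.15 0.2
side u0.2 v0.20 399 [0.43  0.488 0.538] v 0.2 0.25
side u0.2 v0.25 116 [0.434 0.479 0.554] v 0.25 0.265
side u0.3 v0.05 1612 [0.331 0.518 0.663] v 0.059 0.1
side u0.3 v0.10 2479 [0.285 0.552 0.665] v 0.1 0.15
side u0.3 v0.15 1557 [0.259 0.563 0.654] v 0.15 0.2
side u0.3 v0.20 815 [0.263 0.611 0.659] v 0.2 0.25
side u0.3 v0.25 223 [0.58  0.626 0.661] v 0.25 0.265
side u0.4 v0.05 69 [0.679 0.685 0.69 ] v 0.053 0.099
side u0.4 v0.10 20 [0.676 0.68  0.684] v 0.101 0.132
side u0.4 v0.15 62 [0.665 0.672 0.677] v 0.172 0.2
side u0.4 v0.20 91 [0.664 0.669 0.674] v 0.2 0.249
```

The top view shows the jar standing on the seat at (289,203), with the arm folded to its right. I'll plan a wrist unflip and a transit that keeps clear of the hanging balls.

```bash
cat >> kin.py <<'E'
def clear(q):   # surface clearance to balls/strings with measured link positions
    m=9;c,n=np.cos(q[0]),np.sin(q[0]);P=arm(q,0);ur=[0,K[2]*np.sin(q[1])];s=q[1]+q[2]
    U=np.array([0,ur[1],ur[1]+K[4]*np.cos(s),ur[1]+K[4]*np.cos(s)+K[3]*np.sin(s)]);Z=P[:,2]
    segs=[((U[0],.218,Z[0]),(U[1],.218,Z[1])),((U[1],.10,Z[1]),(U[1],.218,Z[1])),((U[1],.111,Z[1]),(U[2],.111,Z[2])),((U[2],.111,Z[2]),(U[3],.111,Z[3]))]
    for a,b in segs:
        X=np.array(a)+(np.array(b)-a)*np.linspace(0,1,25)[:,None]
        W=np.c_[X[:,0]*c-X[:,1]*n,X[:,0]*n+X[:,1]*c,X[:,2]]
        for B in BALLS:
            d=W-B;d[:,2]=np.minimum(d[:,2],0);m=min(m,np.linalg.norm(d,axis=1).min()-.095)
    return m
def down(yaw): b=np.radians(yaw);return mk([0,0,-1],[np.cos(b),np.sin(b),0])
E
python3 - <<'E'
from kin import *
s=manip.sense();q0=s["q"];print(q0.round(3))
g=[-.5,.35,1.9,0,.9,1.3]
qs=[]
for p in((.41,-.14,.27),(.42,0,.25),(.41,.1,.25),(.44,.25,.2)):
    q,e=ik(down(-75 if len(qs)<1 else -60),np.array(p),K,g);qs.append(q);print(p,q.round(3),round(e,4),"clr",round(clear(q),3))
n=24
print("T1");R,p=jplan(q0,qs[0],n,",0.8")
E
```

```text
[-0.671  0.71   2.434  2.558  0.882  1.57 ]
(0.41, -0.14, 0.27) [-0.588  0.233  1.858 -0.     1.051  0.721] 0.0 clr 0.091
(0.42, 0, 0.25) [-0.267  0.244  1.914  0.     0.984  0.78 ] 0.0 clr 0.055
(0.41, 0.1, 0.25) [-0.027  0.247  1.909  0.     0.985  1.02 ] 0.0 clr 0.06
(0.44, 0.25, 0.2) [ 0.296  0.434  1.775 -0.     0.933  1.343] 0.0 clr 0.122
T1
[-0.018,0.016,0.003,-3.9,-2.5,-7.2,0.8], (array([ 0.511, -0.084,  0.161]), np.float64(0.013))
[-0.017,0.015,0.002,-3.7,-2.5,-7.3,0.8], 
[-0.017,0.012,0.003,-3.6,-2.4,-7.4,0.8], 
[-0.017,0.011,0.001,-3.4,-2.3,-7.5,0.8], 
[-0.015,0.01,0.002,-3.4,-2.2,-7.6,0.8], 
[-0.014,0.008,0.001,-3.3,-2.1,-7.7,0.8], (array([ 0.543, -0.007,  0.21 ]), np.float64(-0.009))
[-0.013,0.007,-0,-3.2,-2,-7.7,0.8], 
[-0.011,0.007,-0.001,-3.2,-1.9,-7.7,0.8], 
[-0.01,0.006,-0.001,-3.3,-1.7,-7.8,0.8], 
[-0.008,0.006,-0.002,-3.3,-1.6,-7.7,0.8], 
[-0.007,0.007,-0.003,-3.4,-1.5,-7.7,0.8], (array([0.518, 0.04 , 0.229]), np.float64(-0.012))
[-0.005,0.006,-0.004,-3.5,-1.4,-7.6,0.8], 
[-0.004,0.008,-0.005,-3.6,-1.3,-7.6,0.8], 
[-0.003,0.008,-0.007,-3.7,-1.2,-7.4,0.8], 
[-0.002,0.009,-0.007,-3.9,-1.3,-7.4,0.8], 
[-0.001,0.011,-0.008,-4.1,-1.2,-7.1,0.8], (array([0.469, 0.023, 0.226]), np.float64(0.012))
[-0.002,0.012,-0.01,-4.2,-1.3,-7,0.8], 
[-0.001,0.014,-0.011,-4.4,-1.4,-6.9,0.8], 
[-0.001,0.016,-0.011,-4.5,-1.4,-6.6,0.8], 
[-0.002,0.018,-0.013,-4.7,-1.6,-6.4,0.8], 
[-0.003,0.019,-0.014,-4.8,-1.8,-6.1,0.8], (array([ 0.426, -0.064,  0.238]), np.float64(0.058))
[-0.005,0.021,-0.015,-5,-1.9,-5.9,0.8], 
[-0.006,0.023,-0.015,-5,-2.2,-5.7,0.8], 
[-0.008,0.024,-0.016,-5.1,-2.5,-5.4,0.8],
```

Run:
```python
from kin import *
q0=manip.sense()["q"]
A=np.array([-1.1,.5,2.3,2.56,.88,1.57]);B=np.array([-1.0,.24,1.88,0,1.02,.5])
print("A");jplan(q0,A,6,",0.8")
print("B");jplan(A,B,22,",0.8")
```

```text
A
[-0.019,-0.046,-0.005,4.4,-2.7,1.2,0.8], (array([ 0.5  , -0.145,  0.166]), np.float64(0.036))
[-0.018,-0.047,-0.005,4.5,-2.5,0.9,0.8], 
[-0.018,-0.048,-0.005,4.6,-2.4,0.9,0.8], 
[-0.016,-0.05,-0.006,4.7,-2.2,0.6,0.8], 
[-0.017,-0.049,-0.005,4.8,-2.2,0.5,0.8], 
[-0.015,-0.051,-0.005,4.8,-2,0.3,0.8], (array([ 0.449, -0.374,  0.274]), np.float64(0.111))
B
[-0.014,0.021,0.003,-4.7,-2,-7.9,0.8], (array([ 0.468, -0.359,  0.282]), np.float64(0.107))
[-0.014,0.019,0.002,-4.5,-2,-8.1,0.8], 
[-0.014,0.017,0.003,-4.3,-2.1,-8.1,0.8], 
[-0.014,0.016,0.002,-4.3,-2.2,-8.1,0.8], 
[-0.013,0.015,0.001,-4.1,-2.2,-8.3,0.8], 
[-0.013,0.013,0.001,-4,-2.3,-8.3,0.8], (array([ 0.518, -0.27 ,  0.297]), np.float64(0.091))
[-0.011,0.013,0.001,-4,-2.2,-8.3,0.8], 
[-0.011,0.011,-0,-3.9,-2.3,-8.3,0.8], 
[-0.01,0.012,-0.001,-3.9,-2.3,-8.3,0.8], 
[-0.009,0.011,-0.002,-3.9,-2.3,-8.2,0.8], 
[-0.009,0.012,-0.002,-3.9,-2.3,-8.3,0.8], (array([ 0.498, -0.202,  0.277]), np.float64(0.081))
[-0.007,0.012,-0.003,-3.9,-2.3,-8.1,0.8], 
[-0.008,0.012,-0.005,-4,-2.5,-8.1,0.8], 
[-0.007,0.014,-0.005,-4,-2.5,-8,0.8], 
[-0.006,0.014,-0.006,-4.1,-2.7,-7.9,0.8], 
[-0.008,0.015,-0.006,-4.2,-2.8,-7.7,0.8], (array([ 0.426, -0.198,  0.248]), np.float64(0.076))
[-0.008,0.017,-0.008,-4.1,-2.9,-7.6,0.8], 
[-0.009,0.018,-0.009,-4.2,-3.2,-7.4,0.8], 
[-0.01,0.019,-0.009,-4.2,-3.4,-7.2,0.8], 
[-0.012,0.019,-0.01,-4.2,-3.6,-7.1,0.8], 
[-0.013,0.021,-0.011,-4.1,-3.9,-6.8,0.8], (array([ 0.335, -0.268,  0.252]), np.float64(0.074))
[-0.016,0.021,-0.011,-4,-4.2,-6.7,0.8],
```

Emit:
{"fn": "drive_tool", "kwargs": {"plan": [[-0.014,-0.034,-0.004,3.3,-2,0.9,0.8],[-0.014,-0.035,-0.004,3.3,-1.9,0.8,0.8],[-0.013,-0.036,-0.004,3.4,-1.8,0.7,0.8],[-0.013,-0.036,-0.004,3.5,-1.8,0.6,0.8],[-0.013,-0.037,-0.004,3.5,-1.7,0.5,0.8],[-0.012,-0.037,-0.004,3.6,-1.6,0.4,0.8],[-0.012,-0.037,-0.004,3.6,-1.5,0.3,0.8],[-0.011,-0.038,-0.004,3.6,-1.5,0.2,0.8],[0,0,0,0,0,0,0.8]]}}

```text
t: 16.1
tcp_pos: [0.4448, -0.3752, 0.2765]
tool_rot: [0.175, 0.813, -0.225, 0.507]
force: [-0.0, 0.9, -0.4]
finger_gap: 0.905
gripper_force: 0.0
```

Run:
```python
from kin import *
s=manip.sense();q0=s["q"];print(s["t"],q0.round(3),s["tcp_pos"])
B=np.array([-1.0,.24,1.88,0,1.02,.5])
jplan(q0,B,26,",0.8")
```

```text
16.1 [-1.11   0.492  2.306  2.554  0.88   1.569] [ 0.44477178 -0.37516228  0.27649649]
[-0.012,0.018,0.003,-4,-1.6,-6.7,0.8], (array([ 0.461, -0.362,  0.283]), np.float64(0.109))
[-0.012,0.016,0.002,-3.8,-1.8,-6.8,0.8], 
[-0.012,0.016,0.002,-3.8,-1.8,-6.8,0.8], 
[-0.012,0.014,0.002,-3.6,-1.8,-6.9,0.8], 
[-0.011,0.013,0.002,-3.6,-1.8,-6.9,0.8], 
[-0.011,0.012,0.002,-3.4,-1.9,-7,0.8], (array([ 0.511, -0.288,  0.298]), np.float64(0.095))
[-0.011,0.011,0.001,-3.4,-1.9,-7,0.8], 
[-0.01,0.01,0.001,-3.4,-1.9,-7,0.8], 
[-0.01,0.01,-0,-3.3,-2,-7.1,0.8], 
[-0.009,0.01,-0,-3.3,-1.9,-7,0.8], 
[-0.008,0.01,-0.001,-3.3,-1.9,-7,0.8], (array([ 0.509, -0.221,  0.287]), np.float64(0.085))
[-0.008,0.009,-0.001,-3.3,-2,-7,0.8], 
[-0.007,0.01,-0.002,-3.3,-2,-7,0.8], 
[-0.007,0.01,-0.003,-3.4,-2,-6.9,0.8], 
[-0.006,0.01,-0.003,-3.3,-2.1,-6.9,0.8], 
[-0.006,0.011,-0.003,-3.4,-2.1,-6.7,0.8], (array([ 0.464, -0.191,  0.261]), np.float64(0.079))
[-0.006,0.012,-0.005,-3.4,-2.2,-6.8,0.8], 
[-0.006,0.012,-0.005,-3.5,-2.3,-6.6,0.8], 
[-0.007,0.013,-0.006,-3.5,-2.4,-6.5,0.8], 
[-0.006,0.014,-0.006,-3.5,-2.5,-6.4,0.8], 
[-0.008,0.015,-0.007,-3.5,-2.7,-6.3,0.8], (array([ 0.393, -0.215,  0.243]), np.float64(0.075))
[-0.008,0.016,-0.007,-3.6,-2.8,-6.2,0.8], 
[-0.009,0.016,-0.008,-3.5,-2.9,-6.1,0.8], 
[-0.011,0.017,-0.009,-3.5,-3.2,-5.9,0.8], 
[-0.012,0.017,-0.009,-3.4,-3.3,-5.7,0.8], 
[-0.013,0.017,-0.009,-3.4,-3.6,-5.7,0.8], (array([ 0.317, -0.289,  0.261]), np.float64(0.074))
```

Emit:
{"fn": "drive_tool", "kwargs": {"plan": [[-0.012,0.018,0.003,-4,-1.6,-6.7,0.8],[-0.012,0.016,0.002,-3.8,-1.8,-6.8,0.8],[-0.012,0.016,0.002,-3.8,-1.8,-6.8,0.8],[-0.012,0.014,0.002,-3.6,-1.8,-6.9,0.8],[-0.011,0.013,0.002,-3.6,-1.8,-6.9,0.8],[-0.011,0.012,0.002,-3.4,-1.9,-7,0.8],[-0.011,0.011,0.001,-3.4,-1.9,-7,0.8],[-0.01,0.01,0.001,-3.4,-1.9,-7,0.8],[-0.01,0.01,0,-3.3,-2,-7.1,0.8]]}}

```text
t: 17.0
tcp_pos: [0.5164, -0.2388, 0.2926]
tool_rot: [-0.439, 0.734, -0.243, 0.458]
force: [0.3, 0.1, -0.2]
finger_gap: 0.903
gripper_force: 0.0
```

Emit:
{"fn": "drive_tool", "kwargs": {"plan": [[-0.009,0.01,0,-3.3,-1.9,-7,0.8],[-0.008,0.01,-0.001,-3.3,-1.9,-7,0.8],[-0.008,0.009,-0.001,-3.3,-2,-7,0.8],[-0.007,0.01,-0.002,-3.3,-2,-7,0.8],[-0.007,0.01,-0.003,-3.4,-2,-6.9,0.8],[-0.006,0.01,-0.003,-3.3,-2.1,-6.9,0.8],[-0.006,0.011,-0.003,-3.4,-2.1,-6.7,0.8],[-0.006,0.012,-0.005,-3.4,-2.2,-6.8,0.8]]}}

```text
t: 17.8
tcp_pos: [0.4501, -0.1864, 0.2543]
tool_rot: [0.844, -0.416, 0.193, -0.278]
force: [0.3, -0.3, 0.2]
finger_gap: 0.899
gripper_force: 0.0
```

Emit:
{"fn": "drive_tool", "kwargs": {"plan": [[-0.006,0.012,-0.005,-3.5,-2.3,-6.6,0.8],[-0.007,0.013,-0.006,-3.5,-2.4,-6.5,0.8],[-0.006,0.014,-0.006,-3.5,-2.5,-6.4,0.8],[-0.008,0.015,-0.007,-3.5,-2.7,-6.3,0.8],[-0.008,0.016,-0.007,-3.6,-2.8,-6.2,0.8],[-0.009,0.016,-0.008,-3.5,-2.9,-6.1,0.8],[-0.011,0.017,-0.009,-3.5,-3.2,-5.9,0.8],[-0.012,0.017,-0.009,-3.4,-3.3,-5.7,0.8],[-0.013,0.017,-0.009,-3.4,-3.6,-5.7,0.8],[0,0,0,0,0,0,0.8]]}}

```text
t: 18.8
tcp_pos: [0.3184, -0.2855, 0.2601]
tool_rot: [0.999, 0.039, -0.001, -0.001]
force: [0.4, 0.5, -0.3]
finger_gap: 0.903
gripper_force: 0.0
```

Run:
```python
from kin import *
s=manip.sense();q0=s["q"];print(s["t"],q0.round(3),s["tcp_pos"])
be=np.array([np.cos(np.radians(47)),np.sin(np.radians(47)),0]);G=np.array([.5045,.3343,.010])-.05*be-[0,0,.005];print("G",G)
H,e=ik(down(-43),G+[0,0,.13],K,[.36,.55,1.7,0,.9,1.1]);print("H",H.round(3),e)
T=np.array([-.1,.25,1.91,0,.98,.9])
jplan(q0,T,11,",0.8");print("TH");jplan(T,H,9,",0.8")
```

```text
18.8 [-9.930e-01  2.410e-01  1.881e+00 -1.000e-03  1.023e+00  5.000e-01] [ 0.31841392 -0.28546932  0.26012642]
G [0.47040008 0.29773231 0.005     ]
H [ 0.364  0.591  1.703 -0.     0.847  1.114] 2.7755575615628914e-15
[0.024,-0.025,0.001,-0,0,-2.6,0.8], (array([ 0.34 , -0.258,  0.259]), np.float64(0.067))
[0.023,-0.026,0.001,-0.1,0,-2.5,0.8], 
[0.022,-0.027,0.001,0,0,-2.6,0.8], 
[0.021,-0.028,0.001,-0,0,-2.6,0.8], 
[0.02,-0.029,0.001,-0.1,0.1,-2.5,0.8], 
[0.018,-0.029,0.001,0,-0,-2.6,0.8], (array([ 0.413, -0.102,  0.254]), np.float64(0.085))
[0.018,-0.029,0.001,0,0,-2.6,0.8], 
[0.017,-0.031,0.001,-0,0,-2.5,0.8], 
[0.015,-0.031,0.001,-0,0.1,-2.6,0.8], 
[0.014,-0.031,0.001,-0,-0,-2.6,0.8], 
[0.013,-0.032,0.001,-0,0,-2.5,0.8], (array([0.417, 0.07 , 0.249]), np.float64(0.054))
TH
[0.022,-0.011,0.01,0,-0,-1.6,0.8], (array([0.43 , 0.09 , 0.239]), np.float64(0.055))
[0.021,-0.011,0.01,0,-0,-1.6,0.8], 
[0.022,-0.014,0.012,0,-0,-1.6,0.8], 
[0.021,-0.014,0.012,0,-0,-1.6,0.8], 
[0.022,-0.016,0.012,0,-0,-1.5,0.8], 
[0.02,-0.018,0.014,0.1,-0,-1.6,0.8], (array([0.469, 0.213, 0.179]), np.float64(0.098))
[0.021,-0.019,0.014,-0,-0,-1.6,0.8], 
[0.02,-0.02,0.014,-0,-0.1,-1.6,0.8], 
[0.019,-0.021,0.016,-0,0,-1.6,0.8],
```

Emit:
{"fn": "drive_tool", "kwargs": {"plan": [[0.024,-0.025,0.001,0,0,-2.6,0.8],[0.023,-0.026,0.001,0,0,-2.5,0.8],[0.022,-0.027,0.001,0,0,-2.6,0.8],[0.021,-0.028,0.001,0,0,-2.6,0.8],[0.02,-0.029,0.001,0,0,-2.5,0.8],[0.018,-0.029,0.001,0,0,-2.6,0.8],[0.018,-0.029,0.001,0,0,-2.6,0.8],[0.017,-0.031,0.001,0,0,-2.5,0.8],[0.015,-0.031,0.001,0,0,-2.6,0.8],[0.014,-0.031,0.001,0,0,-2.6,0.8]]}}

```text
t: 19.8
tcp_pos: [0.4211, 0.0376, 0.2499]
tool_rot: [0.966, 0.26, -0.002, -0.004]
force: [0.8, 0.9, -0.7]
finger_gap: 0.901
gripper_force: 0.0
```

Emit:
{"fn": "drive_tool", "kwargs": {"plan": [[0.013,-0.032,0.001,0,0,-2.5,0.8],[0.022,-0.011,0.01,0,0,-1.6,0.8],[0.021,-0.011,0.01,0,0,-1.6,0.8],[0.022,-0.014,0.012,0,0,-1.6,0.8],[0.021,-0.014,0.012,0,0,-1.6,0.8],[0.022,-0.016,0.012,0,0,-1.5,0.8],[0.02,-0.018,0.014,0,0,-1.6,0.8],[0.021,-0.019,0.014,0,0,-1.6,0.8],[0.02,-0.02,0.014,0,0,-1.6,0.8],[0.019,-0.021,0.016,0,0,-1.6,0.8]]}}

```text
t: 20.8
tcp_pos: [0.47, 0.2991, 0.135]
tool_rot: [0.918, 0.397, -0.002, -0.003]
force: [-0.3, 0.0, -0.4]
finger_gap: 0.903
gripper_force: 0.0
```

Run:
```python
from kin import *
R,p,s=pose();print(s["t"],s["q"].round(3),p)
G=np.array([.4704,.2977,.008]); plan(R,p,down(-43),G,8)
```

```text
20.8 [0.363 0.592 1.701 0.008 0.852 1.112] [0.46997682 0.29909837 0.13496001]
[-0,0,0.016, -0,0,-0]
[-0,0.001,0.016, -0,0,-0]
[-0,-0,0.016, -0,0,-0]
[-0,0,0.015, -0,0,-0]
[-0,0,0.016, -0,0,-0]
[-0,0.001,0.016, -0,0,-0]
[-0.001,-0,0.016, -0,0,-0]
[0,0,0.016, -0,0,-0]
end [0.4701 0.2975 0.0079] err deg 0.44
```

Emit:
{"fn": "drive_tool", "kwargs": {"plan": [[0,0,0.016,0,0,0,0.8],[0,0.001,0.016,0,0,0,0.8],[0,0,0.016,0,0,0,0.8],[0,0,0.016,0,0,0,0.8],[0,0.001,0.016,0,0,0,0.8],[0,0,0.016,0,0,0,0.8],[0,0,0.016,0,0,0,0.8],[0,0,0.007,0,0,0,0.8],[0,0,0,0,0,0,0.8]]}}

```text
t: 21.7
tcp_pos: [0.4706, 0.2962, 0.016]
tool_rot: [0.918, 0.397, -0.003, -0.002]
force: [-0.2, -0.3, -0.2]
finger_gap: 0.898
gripper_force: 0.0
```

Emit:
{"fn": "drive_tool", "kwargs": {"plan": [[0,0,0,0,0,0,-1],[0,0,0,0,0,0,-1],[0,0,0,0,0,0,-1],[0,0,0,0,0,0,-1],[0,0,0,0,0,0,-1],[0,0,0,0,0,0,-1],[0,0,0,0,0,0,-1],[0,0,0,0,0,0,-1]], "newtons": 100}}

```text
t: 22.5
tcp_pos: [0.4725, 0.2965, 0.0188]
tool_rot: [0.918, 0.398, 0.0, -0.002]
force: [-1.5, 0.2, 5.3]
finger_gap: 0.2
gripper_force: 98.5
```

Emit:
{"fn": "drive_tool", "kwargs": {"plan": [[0,0,0,0,0,0,-1],[0,0,-0.005,0,0,0,-1],[0,0,-0.015,0,0,0,-1],[0,0,-0.02,0,0,0,-1],[0,0,-0.02,0,0,0,-1],[0,0,-0.02,0,0,0,-1],[0,0,-0.02,0,0,0,-1],[0,0,0,0,0,0,-1]]}}

```text
t: 23.3
tcp_pos: [0.4743, 0.2965, 0.1209]
tool_rot: [0.918, 0.397, 0.003, -0.002]
force: [1.1, 0.5, -2.4]
finger_gap: 0.207
gripper_force: 97.9
```

Run:
```python
from kin import *
R,p,s=pose();print(s["t"],s["q"].round(3),p,R.as_matrix().round(3),s["gripper_force"],s["finger_gap"])
for n in("top","side"):
    W=cloud(snap(n,f"pics/{n}4.png"))
    d=W-p;t=R.inv().apply(np.nan_to_num(d.reshape(-1,3),nan=9)).reshape(d.shape)
    k=(t[...,0]>.05)&(t[...,0]<.2)&(abs(t[...,1])<.03)&(abs(t[...,2])<.04)
    P=t[k];print(n,len(P),"x",P[:,0].max(),"y",np.percentile(P[:,1],[3,50,97]),"z(top)",np.percentile(P[:,2],[10,50]),"slope y,z",np.polyfit(P[:,0],P[:,1],1)[0],np.polyfit(P[:,0],P[:,2],1)[0])
```

```text
23.3 [0.357 0.614 1.71  0.005 0.812 1.106] [0.47433639 0.29651402 0.12092223] [[ 0.684  0.729  0.004]
 [ 0.729 -0.684  0.006]
 [ 0.006 -0.001 -1.   ]] 97.90293216705322 0.2069833471954166
top 142 x 0.1501330089537088 y [-0.01115548 -0.00058553  0.00793042] z(top) [-0.00207809  0.00077715] slope y,z -0.041941840770611985 -0.024589103186561847
side 227 x 0.15014452306192422 y [-0.01124374  0.00384174  0.00798293] z(top) [-0.00105804  0.0023803 ] slope y,z 0.0023624951691231027 0.007426490765660985
```

```bash
cat > push.py <<'E'
from kin import *
c0=np.radians(5.4);cx=np.array([np.cos(c0),np.sin(c0),0]);cy=np.array([-np.sin(c0),np.cos(c0),0]);O=np.array([.5796,-.0074,0])
RD=down(-84.6)
def T(y,z): return O-.1*cx+y*cy+np.array([0,0,z+.009])
def C(ang,r=.095,gap=0):
    L=1.05-ang; return .022+r*np.sin(L)+(.009+gap)*np.cos(L)+.01,.14+r*np.cos(L)-(.009+gap)*np.sin(L)-.01
E
python3 - <<'E'
from push import *
R,p,s=pose()
for w in(T(.19,.15),T(*C(0)),T(*C(.7)),T(*C(1.1))): q,e=ik(RD,w,K,s["q"]);print(w.round(3),q.round(3),round(e,5),round(clear(q),3))
print("A");R,p=plan(R,p,RD,T(.20,.148),9)
print("B");R,p=plan(R,p,RD,T(*C(0,gap=.012)),5)
E
```

```text
[0.462 0.172 0.159] [ 0.13   0.486  1.843 -0.     0.812  1.607] 0.0 0.075
[0.469 0.102 0.178] [-0.02   0.438  1.858 -0.     0.845  1.456] 0.0 0.061
[0.473 0.056 0.225] [-0.117  0.359  1.818 -0.     0.965  1.359] 0.0 0.038
[0.477 0.019 0.234] [-0.194  0.346  1.806 -0.     0.99   1.282] 0.0 0.033
A
[-0.01,0.008,-0.004, -0,-0,4.6]
[-0.009,0.008,-0.005, -0,-0,4.6]
[-0.009,0.009,-0.004, -0,-0,4.6]
[-0.008,0.01,-0.004, -0,-0,4.6]
[-0.007,0.011,-0.005, -0,-0,4.6]
[-0.006,0.011,-0.004, -0,-0,4.6]
[-0.006,0.011,-0.004, -0,-0,4.6]
[-0.004,0.012,-0.005, -0,-0,4.6]
[-0.004,0.012,-0.004, -0,-0,4.6]
end [0.4608 0.1826 0.1569] err deg 0.23
B
[0,0.015,-0.002, -0,0,0]
[0,0.015,-0.003, -0,0,0]
[0,0.015,-0.002, -0,0,0]
[0,0.015,-0.002, -0,0,0]
[0,0.015,-0.002, -0,0,0]
end [0.4679 0.1079 0.1676] err deg 0.23
```

Emit:
{"fn": "drive_tool", "kwargs": {"plan": [[-0.01,0.008,-0.004,0,0,4.6,-1],[-0.009,0.008,-0.005,0,0,4.6,-1],[-0.009,0.009,-0.004,0,0,4.6,-1],[-0.008,0.01,-0.004,0,0,4.6,-1],[-0.007,0.011,-0.005,0,0,4.6,-1],[-0.006,0.011,-0.004,0,0,4.6,-1],[-0.006,0.011,-0.004,0,0,4.6,-1],[-0.004,0.012,-0.005,0,0,4.6,-1],[-0.004,0.012,-0.004,0,0,4.8,-1],[0,0,0,0,0,0,-1]]}}

```text
t: 24.4
tcp_pos: [0.4598, 0.1815, 0.1556]
tool_rot: [0.999, 0.045, -0.003, -0.001]
force: [-0.2, 0.9, -3.1]
finger_gap: 0.21
gripper_force: 97.9
```

Run:
```python
from push import *
R,p,s=pose();print(p,s["t"])
R,p=plan(R,p,RD,T(*C(0,.08,.012)),5)
print("lift to contact");R,p=plan(R,p,RD,T(*C(0,.08,.0)),3)
```

```text
[0.45984671 0.18147621 0.15559642] 24.4
[0,0.017,-0.001, -0,0.1,-0.1]
[0.001,0.018,-0.001, -0,0.1,-0.1]
[0,0.017,-0.001, -0,0.1,-0.1]
[0,0.018,-0.001, -0,0.1,-0.1]
[0.001,0.017,-0.001, -0,0.1,-0.1]
end [0.4699 0.095  0.1603] err deg 0.37
lift to contact
[-0,0.002,-0.004, -0.1,-0.1,0.1]
[-0,0.002,-0.003, -0.1,-0.1,0.1]
[-0,0.002,-0.004, -0.1,-0.1,0.1]
end [0.4705 0.089  0.1713] err deg 0.15
```

Emit:
{"fn": "drive_tool", "kwargs": {"plan": [[0,0.017,-0.001,0,0,0,-1],[0.001,0.018,-0.001,0,0,0,-1],[0,0.017,-0.001,0,0,0,-1],[0.001,0.018,-0.001,0,0,0,-1],[0.001,0.016,-0.001,0,0,0,-1],[0,0,0,0,0,0,-1]]}}

```text
t: 25.0
tcp_pos: [0.472, 0.0963, 0.1603]
tool_rot: [0.999, 0.045, -0.002, -0.002]
force: [0.2, 0.7, -3.4]
finger_gap: 0.202
gripper_force: 98.1
```

Run:
```python
from push import *
R,p,s=pose();print(p,s["t"],s["force"])
R,p=plan(R,p,RD,T(*C(0,.08,.001)),3)
for a in np.arange(.05,1.09,.05):
    pt=T(*C(a,.08));d=R.inv().apply(pt-p).round(4);p=p+R.apply(d);print("%.2f"%a,d,p.round(3))
for n in("top","side"): snap(n,f"pics/{n}5.png")
a=cv2.imread("pics/side5.png")[100:260,170:330];b=cv2.imread("pics/top5.png")[150:310,160:320]
cv2.imwrite("pics/under.png",np.hstack([cv2.resize(x,(400,400),interpolation=cv2.INTER_CUBIC) for x in(a,b)]))
```

```text
[0.47203311 0.09630187 0.16034335] 25.0 [ 0.17833519  0.71065727 -3.36271311]
[-0.001,0.002,-0.003, -0.1,0.1,-0.1]
[-0.001,0.003,-0.004, -0.1,0.1,-0.1]
[-0.001,0.002,-0.003, -0.1,0.1,-0.1]
end [0.4697 0.089  0.1703] err deg 0.2
0.05 [ 0.0003  0.0022 -0.0043] [0.47  0.087 0.175]
0.10 [ 0.      0.0019 -0.0036] [0.47  0.085 0.178]
0.15 [ 0.      0.002  -0.0034] [0.471 0.083 0.182]
0.20 [ 0.      0.0022 -0.0034] [0.471 0.081 0.185]
0.25 [ 0.0001  0.0024 -0.0032] [0.471 0.078 0.188]
0.30 [-0.      0.0026 -0.0031] [0.471 0.076 0.191]
0.35 [-0.      0.0027 -0.003 ] [0.472 0.073 0.194]
0.40 [-0.      0.0028 -0.0029] [0.472 0.07  0.197]
0.45 [-0.      0.003  -0.0027] [0.472 0.067 0.2  ]
0.50 [-0.      0.0031 -0.0025] [0.472 0.064 0.202]
0.55 [-0.      0.0033 -0.0024] [0.473 0.061 0.205]
0.60 [-0.      0.0033 -0.0022] [0.473 0.058 0.207]
0.65 [-0.      0.0035 -0.0021] [0.473 0.054 0.209]
0.70 [-0.      0.0035 -0.0019] [0.474 0.051 0.211]
0.75 [-0.0001  0.0037 -0.0017] [0.474 0.047 0.213]
0.80 [ 0.      0.0037 -0.0015] [0.474 0.043 0.214]
0.85 [ 0.      0.0038 -0.0013] [0.475 0.04  0.216]
0.90 [ 0.      0.0039 -0.0011] [0.475 0.036 0.217]
0.95 [ 0.      0.0039 -0.001 ] [0.475 0.032 0.218]
1.00 [ 0.      0.0039 -0.0007] [0.476 0.028 0.218]
1.05 [ 0.      0.004  -0.0006] [0.476 0.024 0.219]
```

View pics/under.png

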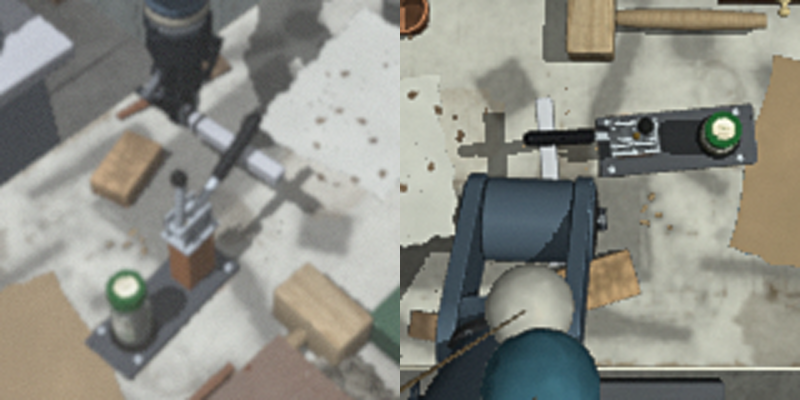

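The bar crosses under the grip of the lever at top-view crop (548,138), and the gripper is well to the robot side. Now the push.

Emit:
{"fn": "drive_tool", "kwargs": {"plan": [[-0.001,0.002,-0.003,0,0,0,-1],[-0.001,0.003,-0.004,0,0,0,-1],[0,0.002,-0.003,0,0,0,-1],[0,0.002,-0.004,0,0,0,-1],[0,0.002,-0.004,0,0,0,-1],[0,0.002,-0.0035,0,0,0,-1],[0,0.002,-0.0035,0,0,0,-1],[0,0.0025,-0.003,0,0,0,-1],[0,0.0025,-0.003,0,0,0,-1],[0,0.0025,-0.003,0,0,0,-1]]}}

```text
t: 26.1
tcp_pos: [0.4716, 0.0745, 0.1953]
tool_rot: [0.999, 0.046, -0.001, -0.002]
force: [-0.9, 3.6, -4.4]
finger_gap: 0.203
gripper_force: 98.4
```

Emit:
{"fn": "drive_tool", "kwargs": {"plan": [[0,0.003,-0.003,0,0,0,-1],[0,0.003,-0.0025,0,0,0,-1],[0,0.003,-0.0025,0,0,0,-1],[0,0.003,-0.0025,0,0,0,-1],[0,0.0035,-0.002,0,0,0,-1],[0,0.0035,-0.002,0,0,0,-1],[0,0.0035,-0.002,0,0,0,-1],[0,0,0,0,0,0,-1]]}}

```text
t: 26.9
tcp_pos: [0.4749, 0.051, 0.2118]
tool_rot: [0.999, 0.045, -0.0, -0.001]
force: [-0.3, 0.4, -2.3]
finger_gap: 0.206
gripper_force: 98.5
```

Run:
```python
from push import *
R,p,s=pose();print(p,s["t"],s["force"],R.as_matrix().round(3))
for n in("top","side"):
    W=cloud(snap(n)).reshape(-1,3);W=W[~np.isnan(W[:,0])]
    y=(W-O)@cy;x=(W-O)@cx;k=(abs(x)<.012)&(W[:,2]>.17)&(W[:,2]<.3)&(y>-.15)&(y<.16)
    v=np.c_[y[k]-.022,W[k,2]-.14];print(n,k.sum(),"lean",np.median(np.arctan2(v[:,0],v[:,1])),"top",W[k,2].max(),y[k][W[k,2].argmax()])
pt=T(*C(.75,.08));print(R.inv().apply(pt-p),R.inv().apply(T(*C(1.05,.08))-p))
```

```text
[0.47485486 0.0510306  0.21183674] 26.9 [-0.29311829  0.41008962 -2.2621805 ] [[ 0.996  0.09  -0.   ]
 [ 0.09  -0.996  0.002]
 [-0.    -0.002 -1.   ]]
top 207 lean 0.2516965475917856 top 0.2678215128790955 0.06422998542166225
side 302 lean 0.2938312758575997 top 0.26692390601803473 0.06665146117221409
[-0.00120339  0.0037919  -0.00093844] [-0.00111081  0.02701767 -0.00722205]
```

Emit:
{"fn": "drive_tool", "kwargs": {"plan": [[0,0.004,-0.002,0,0,0,-1],[0,0.004,-0.0015,0,0,0,-1],[0,0.004,-0.001,0,0,0,-1],[0,0.004,-0.001,0,0,0,-1],[0,0.004,-0.001,0,0,0,-1],[0,0.004,-0.0005,0,0,0,-1],[0,0.003,0,0,0,0,-1],[0,0,0,0,0,0,-1]]}}

```text
t: 27.8
tcp_pos: [0.4765, 0.0247, 0.2183]
tool_rot: [0.999, 0.045, -0.001, -0.002]
force: [0.0, -0.0, -2.2]
finger_gap: 0.206
gripper_force: 98.5
```

```bash
cat > look.py <<'E'
from push import *
R,p,s=pose();print(p,s["t"],s["force"],s["q"].round(3))
for n in("top","side"):
    W=cloud(snap(n,f"pics/{n}6.png")).reshape(-1,3);W=W[~np.isnan(W[:,0])]
    y=(W-O)@cy;x=(W-O)@cx;k=(abs(x)<.012)&(W[:,2]>.19)&(W[:,2]<.3)&(y>-.15)&(y<.16)
    v=np.c_[y[k]-.022,W[k,2]-.14];print(n,k.sum(),"lean",np.median(np.arctan2(v[:,0],v[:,1])),"top",W[k,2].max(),y[k][W[k,2].argmax()])
    k=(abs(x)<.01)&(y<-.03)&(y>-.13)&(W[:,2]>.1)&(W[:,2]<.25)
    for a in(-.04,-.06,-.08,-.1,-.12): kk=k&(abs(y-a)<.008);print("  arm y%.2f z"%a,W[kk,2].max() if kk.any() else None)
E
python3 look.py
```

```text
[0.47653311 0.02473434 0.21828396] 27.8 [ 0.00730781 -0.01390854 -2.20373689] [-0.185  0.371  1.823  0.003  0.951  1.293]
top 116 lean 0.13772116520070546 top 0.2763315091908505 0.007430319833524179
  arm y-0.04 z 0.14281055465562553
  arm y-0.06 z 0.1421423677305178
  arm y-0.08 z 0.14239067998052746
  arm y-0.10 z 0.1436585505666299
  arm y-0.12 z 0.12322475677821965
side 198 lean -0.10080387005551197 top 0.27616639439402724 0.010816715483549464
  arm y-0.04 z 0.14421397875645392
  arm y-0.06 z 0.14466204220006096
  arm y-0.08 z 0.14398843897198188
  arm y-0.10 z 0.14443344661017077
  arm y-0.12 z 0.12176102505076414
```

Emit:
{"fn": "drive_tool", "kwargs": {"plan": [[0,-0.01,0,0,0,0,-1],[0,-0.025,0,0,0,0,-1],[0,-0.03,0,0,0,0,-1],[0,-0.03,0,0,0,0,-1],[0,-0.03,0.01,0,0,0,-1],[0,-0.03,0.025,0,0,0,-1],[0,-0.03,0.025,0,0,0,-1],[0.003,-0.03,0.025,0,0,0,-1],[0.004,-0.02,0.025,0,0,0,-1],[0.004,0,0.02,0,0,0,-1]]}}

```text
t: 28.9
tcp_pos: [0.4646, 0.264, 0.0877]
tool_rot: [0.999, 0.048, -0.001, -0.002]
force: [-0.6, -0.8, -2.6]
finger_gap: 0.205
gripper_force: 98.7
```

Emit:
{"fn": "drive_tool", "kwargs": {"plan": [[0,0,0.015,0,0,0,-1],[0,0,0.01,0,0,0,-1],[0,0,0,0,0,0,-1],[0,0,0,0,0,0,-1]]}}

```text
t: 29.3
tcp_pos: [0.4656, 0.2609, 0.0643]
tool_rot: [0.999, 0.046, -0.001, -0.002]
force: [-0.5, -0.3, -2.8]
finger_gap: 0.204
gripper_force: 98.6
```

```bash
python3 look.py
python3 - <<'E'
from push import *
R,p,s=pose()
for n in("top","side"):
    W=cloud(snap(n)); d=W-p;t=R.inv().apply(np.nan_to_num(d.reshape(-1,3),nan=9))
    k=(t[:,0]>.05)&(t[:,0]<.2)&(abs(t[:,1])<.02)&(abs(t[:,2])<.015)
    P=t[k];print(n,len(P),"x",P[:,0].max(),"top z",np.percentile(P[:,2],[10,50]),"slope y,z",np.polyfit(P[:,0],P[:,1],1)[0],np.polyfit(P[:,0],P[:,2],1)[0])
a=cv2.imread("pics/side6.png")[100:260,170:330];b=cv2.imread("pics/top6.png")[150:310,130:290]
cv2.imwrite("pics/low.png",np.hstack([cv2.resize(x,(400,400),interpolation=cv2.INTER_CUBIC) for x in(a,b)]))
E
```

```text
[0.46561512 0.26093729 0.06434901] 29.3 [-0.4597577  -0.25008605 -2.83312098] [0.299 0.691 1.797 0.007 0.655 1.773]
top 55 lean -0.08873306410213941 top 0.27500418724175146 0.006682043691269011
  arm y-0.04 z 0.1424243572910946
  arm y-0.06 z 0.14282487585097248
  arm y-0.08 z 0.14323016062373295
  arm y-0.10 z 0.14253555067859236
  arm y-0.12 z 0.12367160130107191
side 131 lean -0.1410693500021923 top 0.2751898049357665 0.005578208744328143
  arm y-0.04 z 0.1426304871232712
  arm y-0.06 z 0.1425168555181875
  arm y-0.08 z 0.1417745980778924
  arm y-0.10 z 0.1438339211971269
  arm y-0.12 z 0.1231868103326309
top 202 x 0.14807912017452388 top z [-0.00338201  0.00050418] slope y,z -0.04365876428016738 0.0020168538076325033
side 209 x 0.15007556659860768 top z [-3.20429357e-03 -4.65706214e-06] slope y,z -0.010551508608830472 -0.006849655106739766
```

View pics/low.png

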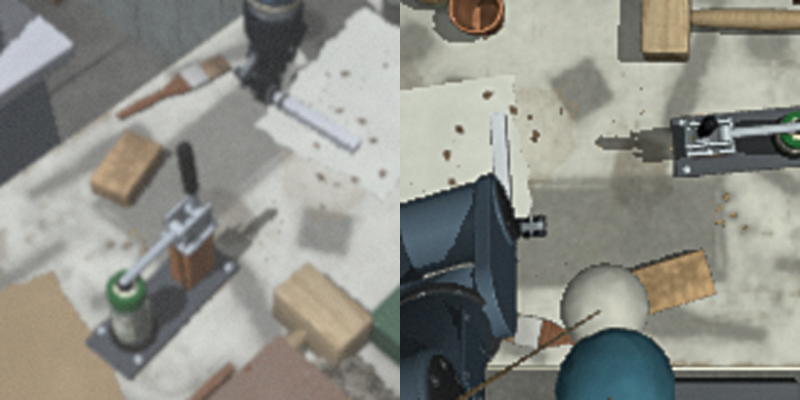

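The clamp is shut with its arm level on the cap, and the bar is level over free worktop, clear of the brush. Laying it down.

Emit:
{"fn": "drive_tool", "kwargs": {"plan": [[0.01,0,0.01,0,0,0,-1],[0.01,0,0.01,0,0,0,-1],[0,0,0.01,0,0,0,-1],[0,0,0.008,0,0,0,-1],[0,0,0.004,0,0,0,-1],[0,0,0.002,0,0,0,-1],[0,0,0.001,0,0,0,-1],[0,0,0,0,0,0,-1],[0,0,0,0,0,0,-1]]}}

```text
t: 30.4
tcp_pos: [0.4855, 0.2628, 0.0194]
tool_rot: [0.999, 0.046, -0.001, -0.002]
force: [-1.0, 0.3, -1.8]
finger_gap: 0.201
gripper_force: 98.7
```

Emit:
{"fn": "drive_tool", "kwargs": {"plan": [[0,0,0.0005,0,0,0,-1],[0,0,0,0,0,0,-1],[0,0,0,0,0,0,-0.2],[0,0,0,0,0,0,0.3],[0,0,0,0,0,0,0.6],[0,0,0,0,0,0,0.6],[0,0,0,0,0,0,0.6],[0,0,0,0,0,0,0.6]]}}

```text
t: 31.2
tcp_pos: [0.4854, 0.2627, 0.0186]
tool_rot: [0.999, 0.046, -0.001, -0.002]
force: [-0.4, -0.0, 0.3]
finger_gap: 0.798
gripper_force: 0.0
```

Emit:
{"fn": "drive_tool", "kwargs": {"plan": [[0,0,-0.005,0,0,0,0.6],[0,0,-0.015,0,0,0,0.6],[0,0,-0.02,0,0,0,0.6],[0,0,-0.025,0,0,0,0.6],[0,0,-0.025,0,0,0,0.6],[0,0,-0.025,0,0,0,0.6],[0,0,-0.01,0,0,0,0.6],[0,0,0,0,0,0,0.6],[0,0,0,0,0,0,0.6]]}}

```text
t: 32.1
tcp_pos: [0.4852, 0.2621, 0.1434]
tool_rot: [0.999, 0.046, -0.001, -0.002]
force: [-0.7, -0.4, -0.1]
finger_gap: 0.8
gripper_force: 0.0
```

```bash
python3 look.py
python3 - <<'E'
import cv2,numpy as np
a=cv2.imread("pics/side6.png");b=cv2.imread("pics/top6.png")[130:322,70:400]
cv2.imwrite("pics/end.png",np.hstack([cv2.resize(a,(400,300)),cv2.resize(b,(400,300))]))
E
```

```text
[0.48518973 0.26214082 0.14338319] 32.1 [-0.65965196 -0.38004788 -0.09181307] [0.291 0.573 1.71  0.005 0.861 1.767]
top 55 lean -0.0878535711708196 top 0.2775981786079633 0.010357113872970967
  arm y-0.04 z 0.1449928703484693
  arm y-0.06 z 0.1447910228136413
  arm y-0.08 z 0.14262222135546865
  arm y-0.10 z 0.14305176616537607
  arm y-0.12 z 0.12188466023731315
side 133 lean -0.13910911091072264 top 0.2741483853165466 0.009487859697764035
  arm y-0.04 z 0.14342514249305915
  arm y-0.06 z 0.1431846191991767
  arm y-0.08 z 0.143440302161028
  arm y-0.10 z 0.1431222565385114
  arm y-0.12 z 0.12330124147965227
```

View pics/end.png

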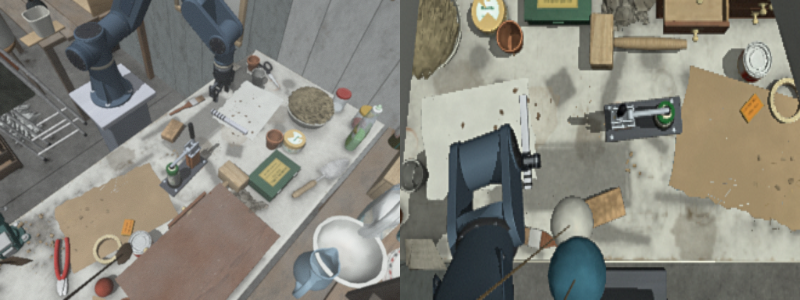

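The clamp is shut on the jar's cap. The bar lies flat at top-view (525,130), clear of the clamp, the tin and pot have not moved, and the gripper is free. Handing in.

```bash
python3 -c "
from station import manip
print(manip.sign_off())"
```

```text
the job is handed in; nothing more can be done
None
```

The job is handed in at about 32 s of the 66 s: the jar stands cap up on the seat with the clamp shut on its cap, the bar lies flat clear of the clamp, and the tin and pot look untouched; joint 6 briefly read −2.854 rad, just over its −2.85 limit, while I was turning the jar upright.

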